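# Bring the orange-capped bottle round on the reagent carousel and set it on the stirrer

### The arm

A 6-joint arm with a two-finger parallel gripper is mounted at the origin on a cart in front of the work surface, level with it; the furniture and walls round the work are solid. World frame = base frame: x ahead of the robot, y to its left, z up, the work surface at z = 0. Lengths are in m, angles in degrees, forces in N, time in s.
With the tool pointing down it reaches from about 0.35 to 0.875 m from the base axis. Payload 4.2 kg.
Tool frame: the origin (TCP) lies midway between the tips of the shut fingers; the grasp point (between the pads) lies 19 mm behind it (hold_point_z is the z of the grasp point in the tool frame, in m); z points along the fingers, y is the direction in which the jaws open and shut (so a half turn about z gives the same grasp; the last joint's range is limited). The gripper opens to 87 mm and grips with 3 to 60 N. Pads are 19 mm wide; open, the fingers measure 117 mm over their backs; the gripper's body (75 mm by 190 mm) begins 51 mm behind the grasp point.
Start: joints at [-52.85, 22.042, 0.453, 0, -68.411, -14.817], TCP at [0.238, -0.578, 0.223] pointing down, gripper open.
Joint ranges: [-179.83, 179.83], [-69.29, 118.12], [-61.27, 80.66], [-181.25, 117.63], [-171.15, -9.14], [-177.46, 177.46]. Speed limits (degrees/s): [159.86, 159.86, 180, 180, 180, 180].

### API

Orientations are given as a 3x3 rotation matrix whose columns are the frame's x, y, z axes.
In Python, from station import * gives the robot as it stands. The module is installed in compiled form; this text tells all that it offers.
- The arm moves only by the tool jog_arm, never from a script. Its argument "moves" is a list of rows, each a list of 7 numbers: the closure, from -1 (fully open) to 1 (shut), then the shift along the tool's x, y, z in m, then the turn, a rotation vector about the tool's x, y, z in rad. In form: [[gripper, x, y, z, wx, wy, wz], ...]. A call has exactly 10 rows; each row is the pose to reach, as a shift and turn from the pose commanded when the call began, along the tool's axes at that moment; what a row does not reach only later rows make up. A row lasts 1/12 s, in which the tool goes at most 41.7 mm and 7.16 degrees, less where a joint would pass 70% of its speed; a pose out of reach is approached as far as the arm can. A call with a gripper value outside its range is refused whole. The fingers move at their own pace and stop on an object; the grip force is fixed at half the most. Time passes only in rows, so rows that repeat a pose let the fingers close, or fill a call up. It gives the time, the measured TCP pose, the force and the opening at its end, in the units of the state.
- sense(): the state, without advancing time (a new reading comes with each control period).
- capture(name): name is "scene" or "top" or "wrist"; returns a dict with "frame" (384x512x3 uint8, red, green, blue), "fov_y" (degrees; the focal length in pixels is half the picture's height over the tangent of half this angle, whatever the lens; pixels are square), "cx", "cy" (the principal point, pixels), "world_from_camera" (4x4, takes a point from camera to world coordinates). Camera axes: x right, y down, z forward; pixel columns grow to the right and rows downward; lengths in m; the calibration is good to about 2 mm. The wrist camera is an equidistant fisheye: a pixel r from the principal point sees the ray r / f radians off the axis. A picture is of the moment at which its call begins. There is no depth.
- finish_job(): hands the job in, once; it reports no verdict.
The state is a dict: "time_s": time; "joints": joint angles; "joint_velocities": joint speeds; "effort": joint torques, N m; "tcp_pos": TCP position; "ee_rot": TCP orientation; "wrist_force": force on the tool from outside, world axes, zero at the start; "moment": the same for the moment, N m; "gripper_width": opening from 0.0 (shut) to 1.0 (fully open).
Only numpy, scipy, OpenCV 4.12 (cv2) and the standard library are available. Lean on these libraries where they do the work, as an engineer would, in place of code of your own. Each camera call takes 0.05 s, during which the arm holds its last target.

### The job

Turn the reagent carousel until the orange-capped bottle stands at the middle of the hood's open front, take that bottle out and stand it upright, centred, on the white plate of the magnetic stirrer, then let go. Do not knock against the clear hood, keep the bottle upright on the way, leave the three other bottles standing in their compartments, and leave the timer and the roll of tape where they are.

Things in the scene. Friction and masses are not known exactly. Their poses are not given: they have to be found in the camera images.
- hood: Fixed carousel housing: grey base plate 300 x 318 x 10 mm under a clear hood of 4 mm sheet (roof, sides, back). Origin on the worktop, on the carousel's axis; -x points to the open front, +x to the closed back, z up. The hood spans x -63 to +150 mm, y -155 to +155 mm; nothing above the carousel in front of x = -63 mm. A bottle at the middle of the open front has its axis near x = -78, y = 0 mm.
- turntable: Turntable 270 mm across, black mat, white rim. Origin on its axis (the hood's), on the worktop; its frame turns with it, z up. Deck 30 mm above the worktop, lip 8 mm high. Four grey dividers 4 mm thick, 75 mm high, run out at 45, 135, 225, 315 degrees from its own x axis. A bottle stands in each compartment between (at 0, 90, 180, 270 degrees), its axis some 78 mm from the turntable's axis.
- roof_edge (a point): Middle of the lower front edge of the hood's roof, 60 mm in front of the carousel's axis and 212 mm above the worktop (its metal trim reaches 3 mm further forward and 2 mm lower). The roof ends about 15 mm behind the axis of a bottle at the middle of the front, so a wide gripper cannot come straight down on it: lean the tool back to the open front by 30 to 40 degrees.
- front_rim (a point): Fixed point on the hood's centre line at the open front, where the finger posts pass: 125 mm from the axis, 109 mm above the worktop (height of their tops). One post, 12 mm thick, ends each divider 125 mm from the axis. Push it sideways with a fingertip: the table turns both ways without stops or detents, 0.15 N m friction (1.2 N at a post), and stays where left. 25 mm is free between post and bottle.
- orange_bottle: The bottle to be moved: round clear laboratory bottle with an orange screw cap, the only orange cap. Body 69 mm across and 84 mm high, cap and neck 43 mm across from 86 mm to the top at 135 mm; about 0.33 kg. Origin: centre of its underside; z up along its axis. Grip it by the cap. It starts at the left, right or rear of the carousel.
- clear_bottle: Blue-capped clear bottle of the same size, 69 mm across, 138 mm high, in the carousel; must stay. Origin: centre of its underside, z up.
- pink_bottle: Smaller blue-capped bottle with pink content, 56 mm across, 105 mm high, in the carousel; must stay. Origin: centre of its underside, z up.
- small_bottle: Smaller blue-capped bottle with clear content, 56 mm across, 105 mm high, in the carousel, at first in the front compartment; must stay. Origin: centre of its underside, z up.
- stirrer: Magnetic stirrer, blue-grey housing 205 mm deep (x), 150 mm wide (y), 58 mm high, with two black knobs on its front (-x) face. Origin: centre of its underside on the worktop, z up. Fixed in an episode, elsewhere and turned each time.
- plate_centre (a point): Middle of the top face of the stirrer's round white plate (124 mm across), 66 mm above the worktop and 30 mm behind the middle of the stirrer (+x of the stirrer).
- timer: White digital bench timer, 66 x 66 x 20 mm, lying loose on the worktop, a bystander. Origin: centre of its underside.
- tape: Loose roll of cream label tape lying flat, 96 mm across, 19 mm high, a bystander. Origin: centre of its underside.
Not all that is in view belongs to the job. What is shaped like the orange_bottle but turquoise or yellow is not meant.

How it is judged (in metres and radians):
On the way:
1. Still standing on the turntable, the orange-capped bottle has come to the middle of the open front, its axis within 35 mm of the centre line (x of orange_bottle in the frame of hood below -0.05 m and y of orange_bottle in the frame of hood between -0.035 and 0.035 m and horizontal distance between orange_bottle and turntable below 0.115 m and height (world z) of orange_bottle below 0.036 m and angle between orange_bottle's own z axis and vertical below 0.1 rad), for 0.2 s.
At the end, for the whole second after the job is handed in: The orange-capped bottle stands upright (within 4 degrees), released and at rest on the stirrer's white plate with its axis within 18 mm of the plate's centre; the three other bottles stand upright on the turntable; timer and tape lie where they lay (horizontal distance between orange_bottle and plate_centre below 0.018 m and z of orange_bottle in the frame of plate_centre between -0.004 and 0.004 m and angle between orange_bottle's own z axis and vertical below 0.07 rad and linear speed of orange_bottle below 0.02 m/s and angle between each of clear_bottle, pink_bottle, small_bottle's own z axis and vertical below 0.1 rad and horizontal distance between each of clear_bottle, pink_bottle, small_bottle and turntable below 0.115 m and height (world z) of each of clear_bottle, pink_bottle, small_bottle below 0.04 m); the robot touches nothing.
It fails at once if The orange-capped bottle is tipped more than 25 degrees (angle between orange_bottle's own z axis and vertical above 0.44 rad).
It fails at once if Another bottle of the carousel is toppled (tilted more than 25 degrees) (angle between any of clear_bottle, pink_bottle, small_bottle's own z axis and vertical above 0.44 rad).
It fails at once if Something knocks against the hood with more than 20 N (contact force between hood and anything else above 20 N).
It fails at once if The timer or the tape is shifted by more than 30 mm (distance of any of timer, tape from where it was at the start of the episode above 0.03 m).
It also fails if it takes over 70 s, if anything falls off the work surface, if the arm or the gripper's body presses on something with over 40 N, if the wrist force passes 120 N, or if a joint passes its speed limit or range.

## Working session

There is one attempt and no reset: what is moved stays moved. The work goes in short steps, Python scripts to look and compute and a tool call to move; the robot and the scene stay as the last step left them, time stands still between calls to the robot, and variables do not carry over. Pictures are saved under pics/ and viewed, and the job is handed in when it is done.

Besides the shell and the picture viewer there is one more tool, called as name([rows], argument=value, ...), one row to a line, values as JSON. jog_arm: Moves the arm, as the interface text tells. Its arguments: {"type":"object","properties":{"moves":{"type":"array"}},"required":["moves"]}

```bash
mkdir -p pics
python3 - <<'E'
from station import *
import cv2,numpy as np
s=sense();print(s['time_s'],s['tcp_pos'],s['ee_rot'],s['gripper_width'],s['wrist_force'])
for n in ("scene","top","wrist"):
    c=capture(n);cv2.imwrite(f"pics/{n}0.png",c["frame"][:,:,::-1])
    print(n,c["fov_y"],c["cx"],c["cy"]);print(np.round(c["world_from_camera"],4).tolist())
    np.savez(f"{n}0.npz",**{k:np.array(v) for k,v in c.items()})
E
```

```text
0.0 [ 0.23727522 -0.5775669   0.22146857] [[-9.25053219e-01 -3.79836416e-01 -9.16020470e-04]
 [-3.79837504e-01  9.25051188e-01  1.94181702e-03]
 [ 1.09793005e-04  2.14422302e-03 -9.99997695e-01]] 1.001202505703063 [ 0.76897833 -1.13935758 -0.07771155]
scene 49.95541621203116 264.0778545496919 194.24905897747303
[[0.5182, -0.3413, 0.7842, -0.2873], [-0.8552, -0.1966, 0.4796, -0.6632], [-0.0095, -0.9192, -0.3937, 0.6006], [0.0, 0.0, 0.0, 1.0]]
top 50.633570688272286 253.13490611043946 192.2040114026823
[[0.4738, -0.8077, 0.3508, 0.1437], [-0.8805, -0.4401, 0.1761, -0.3504], [0.0122, -0.3924, -0.9197, 1.2822], [0.0, 0.0, 0.0, 1.0]]
wrist 65.70646984690485 261.90322206065497 188.21660522046238
[[-0.3799, 0.8885, 0.2574, 0.1672], [0.925, 0.364, 0.1087, -0.6062], [0.0029, 0.2794, -0.9602, 0.3836], [0.0, 0.0, 0.0, 1.0]]
```

View pics/scene0.png

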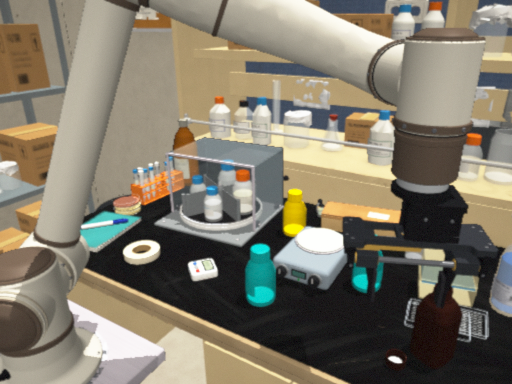

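View pics/top0.png

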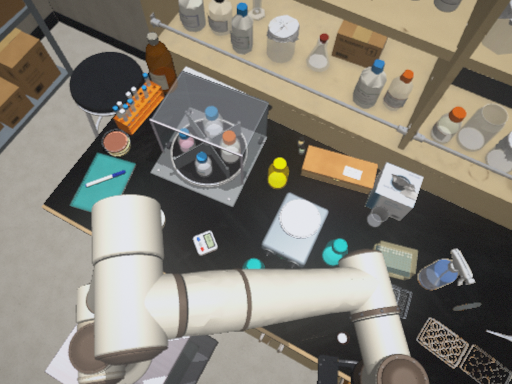

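View pics/wrist0.png

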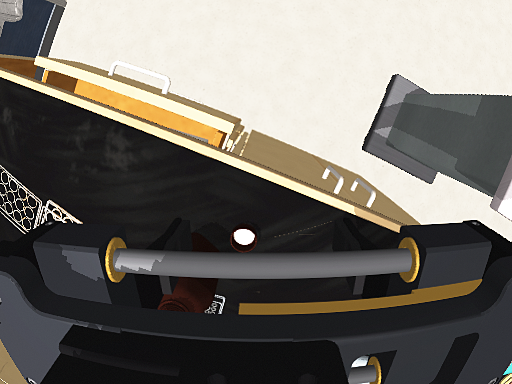

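The scene view shows the carousel under its hood at about (225,190), the orange cap at (243,176) and the stirrer plate at (321,241). The tape is at (141,252) and the timer at (203,269). In the top view the orange cap is at (230,138), the plate at (300,216) and the timer at (205,243). I'll enlarge these areas.

Run:
```python
import cv2
a=cv2.imread("pics/top0.png")
cv2.imwrite("pics/top0a.png",cv2.resize(a[60:215,140:280],None,fx=5,fy=5,interpolation=cv2.INTER_CUBIC)[:,:][:775].copy() if 0 else cv2.resize(a[65:210,140:285],None,fx=4,fy=4,interpolation=cv2.INTER_CUBIC))
cv2.imwrite("pics/top0b.png",cv2.resize(a[150:290,180:360],None,fx=4,fy=4,interpolation=cv2.INTER_CUBIC))
a=cv2.imread("pics/scene0.png")
cv2.imwrite("pics/scene0a.png",cv2.resize(a[130:250,150:300],None,fx=5,fy=5,interpolation=cv2.INTER_CUBIC))
cv2.imwrite("pics/scene0b.png",cv2.resize(a[210:310,260:360],None,fx=5,fy=5,interpolation=cv2.INTER_CUBIC))
```

```text
(no output)
```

View pics/top0a.png

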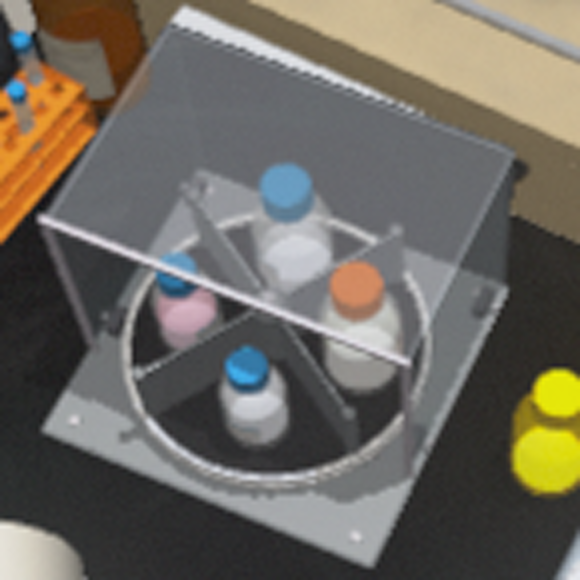

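View pics/top0b.png

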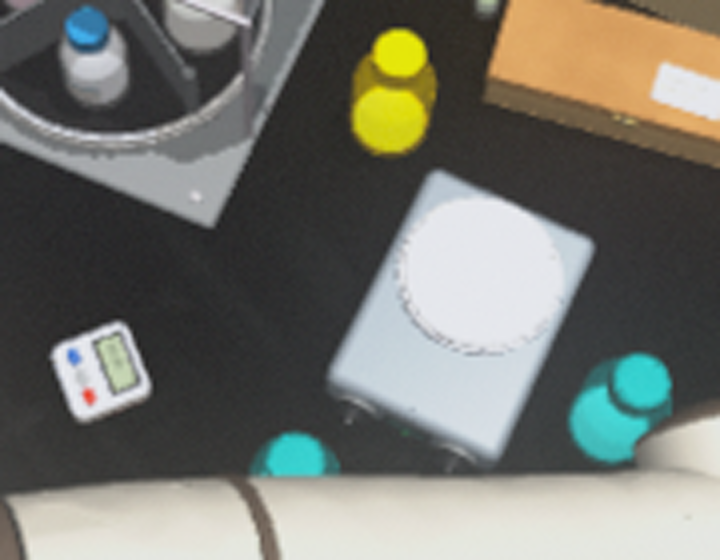

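View pics/scene0a.png

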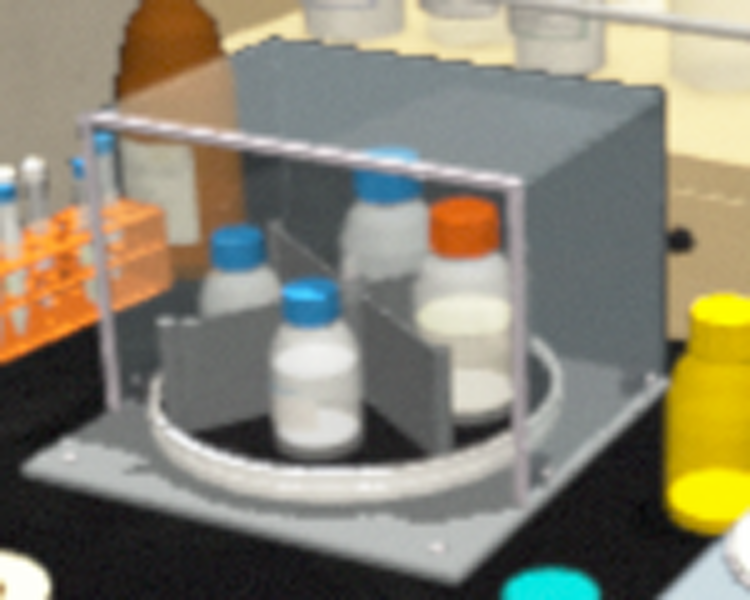

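View pics/scene0b.png

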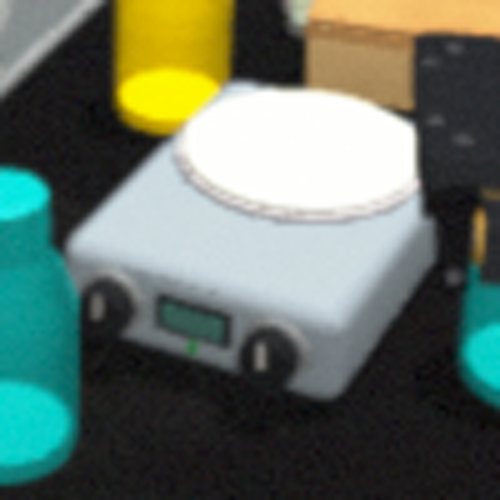

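```bash
cat > h.py <<'E'
import numpy as np,cv2
from scipy.optimize import least_squares
def load(n):
    return {k:v for k,v in np.load(n+".npz").items()}
def f(c): return c['frame'].shape[0]/2/np.tan(np.radians(float(c['fov_y']))/2)
def proj(c,P):
    W=np.linalg.inv(c['world_from_camera']);P=np.atleast_2d(P)
    p=P@W[:3,:3].T+W[:3,3]
    return np.c_[f(c)*p[:,0]/p[:,2]+c['cx'],f(c)*p[:,1]/p[:,2]+c['cy']]
def ray(c,uv):
    uv=np.atleast_2d(uv).astype(float)
    d=np.c_[(uv[:,0]-c['cx'])/f(c),(uv[:,1]-c['cy'])/f(c),np.ones(len(uv))]
    T=c['world_from_camera'];return T[:3,3],d@T[:3,:3].T
def onz(c,uv,z):
    o,d=ray(c,uv);return o+d*((z-o[2])/d[:,2])[:,None]
def wrist_proj(c,P):
    W=np.linalg.inv(c['world_from_camera']);P=np.atleast_2d(P)
    p=P@W[:3,:3].T+W[:3,3]
    r=np.hypot(p[:,0],p[:,1]);th=np.arctan2(r,p[:,2])
    return np.c_[f(c)*th*p[:,0]/r+c['cx'],f(c)*th*p[:,1]/r+c['cy']]
E
python3 - <<'E'
from h import *
t=load("top0");s=load("scene0")
T=lambda x,y:(x/4+140-.375,y/4+65-.375)
S=lambda x,y:(x/5+150-.4,y/5+130-.4)
ob=[(t,T(42,430),(-.150,.159,.01)),(t,T(372,562),(-.150,-.159,.01)),(t,T(507,288),(.150,-.159,.01)),
(t,T(40,218),(-.063,.155,.214)),(t,T(408,362),(-.063,-.155,.214)),
(s,S(22,467),(-.15,.159,.01)),(s,S(458,577),(-.15,-.159,.01)),(s,S(665,380),(.15,-.159,.01)),
(s,S(88,118),(-.063,.155,.214)),(s,S(520,182),(-.063,-.155,.214))]
def w(p,P):
    c,q=np.cos(p[2]),np.sin(p[2]);P=np.array(P)
    return np.array([p[0]+c*P[0]-q*P[1],p[1]+q*P[0]+c*P[1],P[2]])
def res(p): return np.concatenate([proj(c,w(p,P))[0]-uv for c,uv,P in ob])
r=least_squares(res,[.6,.1,.3],loss='soft_l1')
p=r.x;print("hood",p,np.degrees(p[2]));print(np.round(r.fun.reshape(-1,2) if len(r.fun)==20 else r.fun,1))
# which way is y? left of robot etc
def hf(P):
    c,q=np.cos(p[2]),np.sin(p[2]);d=P[:2]-p[:2];return np.array([c*d[0]+q*d[1],-q*d[0]+c*d[1]])
for n,c,uv,z in [("orange top",t,T(357,278),.165),("orange sc",s,S(465,208),.165),("small top",t,T(247,360),.135),("small sc",s,S(311,288),.135),
 ("pink",t,T(178,265),.135),("clear",t,T(287,182),.168),
 ("postFR t",t,T(349,412),.109),("postFR s",s,S(443,350),.109),("postL t",t,T(137,375),.109),("postL s",s,S(165,322),.109),("postBL",t,T(190,188),.109),("postBR",t,T(397,232),.109)]:
    P=onz(c,uv,z)[0];q=hf(P);print(n,P.round(3),q.round(3),np.hypot(*q).round(3),np.degrees(np.arctan2(q[1],q[0])).round(1))
B=lambda x,y:(x/4+180-.375,y/4+150-.375)
S2=lambda x,y:(x/5+260-.4,y/5+210-.4)
print("plate",onz(t,B(483,272),.066),onz(s,S2(302,152),.066))
for n,uv,z in [("st",B(437,172),.058),("st",B(595,242),.058),("st",B(492,462),.058),("st",B(330,380),.058),("timer",B(101,372),.02),("yel",B(400,52),.16),("tq1",B(295,455),.135),("tq2",B(640,380),.135)]:
    print(n,onz(t,uv,z)[0].round(3))
print("tape",onz(s,(141,251),.015), "timer",onz(s,(203,268),.02))
print("tq1 s",onz(s,(260,250),.135),"tq2 base s",onz(s,(366,287),0),"yel s",onz(s,(295,193),.135))
np.save("hood.npy",p)
E
```

```text
hood [0.68819581 0.09937405 0.08594313] 4.924178484410607
[[-0.4 -0.3]
 [ 0.5  0.9]
 [ 1.1 -1.3]
 [ 0.3  0.9]
 [ 0.2  0.7]
 [-0.5 -1.3]
 [ 0.1 -1.6]
 [ 1.2 -1.8]
 [-1.8 -0.6]
 [-0.8  0.3]]
orange top [0.71  0.027 0.165] [ 0.015 -0.074] 0.076 -78.3
orange sc [0.702 0.019 0.165] [ 0.007 -0.082] 0.082 -85.3
small top [0.617 0.076 0.135] [-0.073 -0.017] 0.075 -166.9
small sc [0.608 0.067 0.135] [-0.083 -0.025] 0.087 -163.3
pink [0.666 0.171 0.135] [-0.016  0.074] 0.075 102.6
clear [0.76  0.12  0.168] [0.073 0.015] 0.075 11.4
postFR t [ 0.627 -0.011  0.109] [-0.071 -0.104] 0.126 -124.2
postFR s [ 0.62  -0.019  0.109] [-0.079 -0.112] 0.137 -125.0
postL t [0.573 0.157 0.109] [-0.11   0.067] 0.129 148.4
postL s [0.569 0.152 0.109] [-0.114  0.062] 0.13 151.3
postBL [0.747 0.215 0.109] [0.069 0.11 ] 0.13 58.0
postBR [0.794 0.038 0.109] [ 0.1  -0.07] 0.122 -35.0
plate [[ 0.60212956 -0.29107153  0.066     ]] [[ 0.59097313 -0.29570446  0.066     ]]
st [ 0.665 -0.22   0.058]
st [ 0.671 -0.359  0.058]
st [ 0.47  -0.363  0.058]
st [ 0.468 -0.225  0.058]
timer [ 0.396 -0.056  0.02 ]
yel [ 0.699 -0.161  0.16 ]
tq1 [ 0.387 -0.236  0.135]
tq2 [ 0.556 -0.432  0.135]
tape [[0.37183816 0.13783719 0.015     ]] timer [[ 0.3866397  -0.06770607  0.02      ]]
tq1 s [[ 0.3714728  -0.24845102  0.135     ]] tq2 base s [[ 0.54498538 -0.44023522  0.        ]] yel s [[ 0.69233196 -0.16870626  0.135     ]]
```

```bash
cat >> h.py <<'E'
from scipy.spatial.transform import Rotation as Ro
def toolR(yaw,lean):
    y,l=np.radians([yaw,lean]);s,c=np.sin(l),np.cos(l)
    R=np.array([[-c,0,s],[0,1,0],[-s,0,-c]])   # columns x,y,z
    return Ro.from_euler('z',y).as_matrix()@R
def rows(st,targets):
    p0=np.array(st['tcp_pos']);R0=np.array(st['ee_rot'])
    for p,R in targets:
        d=R0.T@(np.array(p)-p0);w=Ro.from_matrix(R0.T@R).as_rotvec()
        print(np.round(np.r_[d,w],3).tolist())
E
python3 - <<'E'
from h import *;from station import *
s=sense();R=toolR(5,40);print(R)
rows(s,[((.30,-.30,.36),toolR(5,20)),((.45,.07,.36),R)])
E
```

```text
[[-0.76312941 -0.08715574  0.64034161]
 [-0.06676517  0.9961947   0.05602263]
 [-0.64278761  0.         -0.76604444]]
[-0.163, 0.233, -0.138, 0.054, -0.347, 0.299]
[-0.443, 0.519, -0.137, 0.107, -0.693, 0.289]
```

jog_arm([
  [1,0,0,-0.04,0,0,0],
  [1,0,0,-0.08,0,0,0],
  [1,-0.02,0.02,-0.12,0,-0.05,0.04],
  [1,-0.04,0.05,-0.138,0,-0.1,0.08],
  [1,-0.06,0.085,-0.138,0.02,-0.15,0.13],
  [1,-0.08,0.12,-0.138,0.03,-0.2,0.18],
  [1,-0.1,0.15,-0.138,0.04,-0.25,0.22],
  [1,-0.12,0.18,-0.138,0.05,-0.3,0.26],
  [1,-0.14,0.21,-0.138,0.054,-0.347,0.299],
  [1,-0.163,0.233,-0.138,0.054,-0.347,0.299],
])

```text
time_s: 0.98
tcp_pos: [0.2979, -0.2985, 0.3607]
ee_rot: [[-0.935, -0.084, 0.344], [-0.079, 0.996, 0.029], [-0.346, -0.0, -0.938]]
wrist_force: [0.1, -0.3, 0.0]
gripper_width: 0.327
```

Run:
```python
from h import *;from station import *
s=sense();print(s['tcp_pos'],s['joints'],s['time_s'])
rows(s,[((.45,.07,.36),toolR(5,40))])
```

```text
[ 0.29791832 -0.29849386  0.36074382] [-32.51306688  -9.17659705 -13.84635868 -12.91920645 -69.48628883
 -49.83365675] 0.9833
[-0.171, 0.354, 0.064, -0.002, -0.345, -0.003]
```

jog_arm([
  [1,-0.018,0.036,0.006,0,-0.035,0],
  [1,-0.036,0.072,0.012,0,-0.07,0],
  [1,-0.054,0.108,0.019,0,-0.105,0],
  [1,-0.072,0.144,0.026,0,-0.14,0],
  [1,-0.09,0.18,0.032,0,-0.175,0],
  [1,-0.108,0.216,0.039,0,-0.21,0],
  [1,-0.126,0.252,0.045,0,-0.245,0],
  [1,-0.144,0.288,0.052,0,-0.28,0],
  [1,-0.162,0.324,0.058,0,-0.315,0],
  [1,-0.171,0.354,0.064,0,-0.345,0],
])

```text
time_s: 1.82
tcp_pos: [0.4421, 0.0439, 0.3603]
ee_rot: [[-0.765, -0.089, 0.638], [-0.068, 0.996, 0.057], [-0.64, 0.0, -0.768]]
wrist_force: [2.1, -0.3, 1.1]
gripper_width: 0.006
```

Run:
```python
from h import *;from station import *
s=sense();print(s['tcp_pos'],s['joints'],s['time_s'],s['gripper_width'])
for n in ("wrist","top","scene"):
    c=capture(n);np.savez(n+"1.npz",**{k:np.array(v) for k,v in c.items()});cv2.imwrite(f"pics/{n}1.png",c["frame"][:,:,::-1])
```

```text
[0.44212654 0.04389862 0.36026071] [  37.60528839  -21.95809994  -46.31012687   35.77030338  -36.02545868
 -146.30291798] 1.8167 0.006486243533511439
```

View pics/wrist1.png

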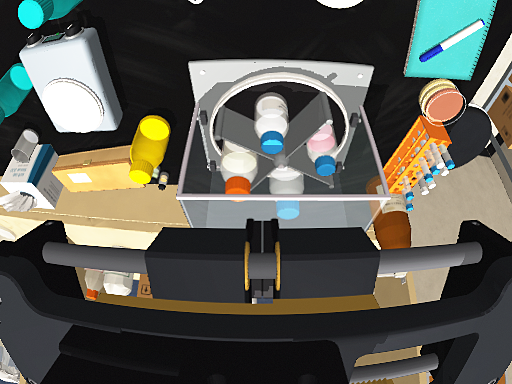

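View pics/scene1.png

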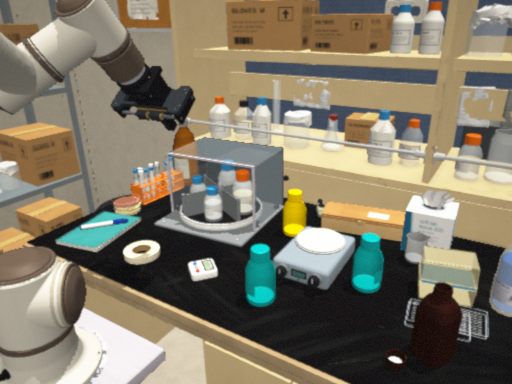

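View pics/top1.png

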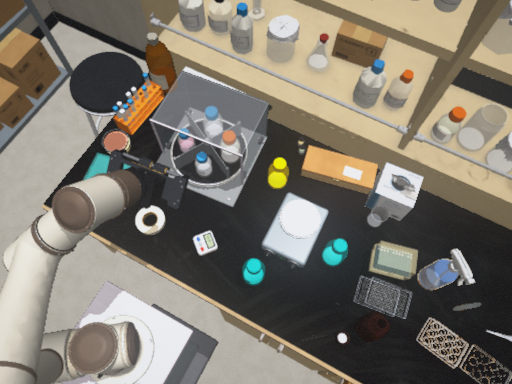

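The wrist view is upside down: the robot side is up. It shows the carousel at about (285,130), the orange cap at (238,188), the front blue cap at (272,142) and the stirrer plate at (72,104). In the other two views, nothing has been disturbed. I'll enlarge the carousel.

Run:
```python
import cv2
a=cv2.imread("pics/wrist1.png")
cv2.imwrite("pics/wrist1a.png",cv2.resize(a[50:220,175:395],None,fx=3.5,fy=3.5,interpolation=cv2.INTER_CUBIC))
cv2.imwrite("pics/wrist1b.png",cv2.resize(a[10:190,10:180],None,fx=3,fy=3,interpolation=cv2.INTER_CUBIC))
```

```text
(no output)
```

View pics/wrist1a.png

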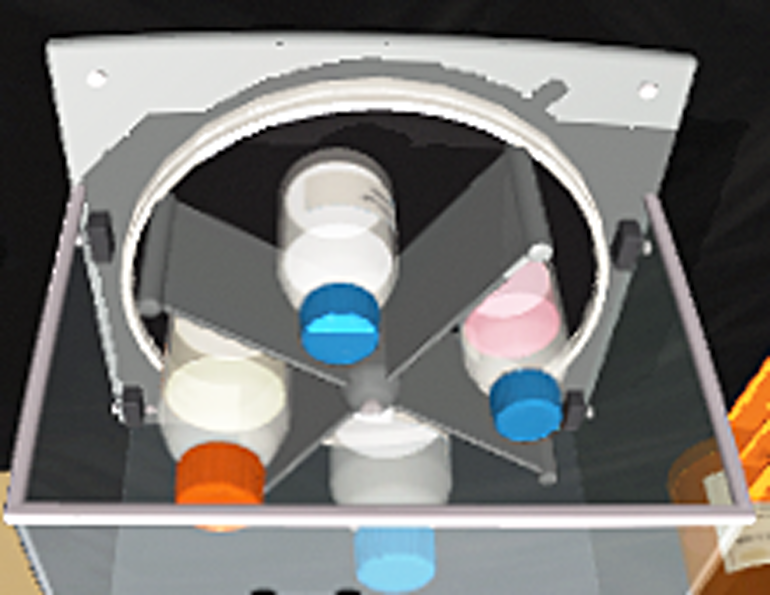

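View pics/wrist1b.png

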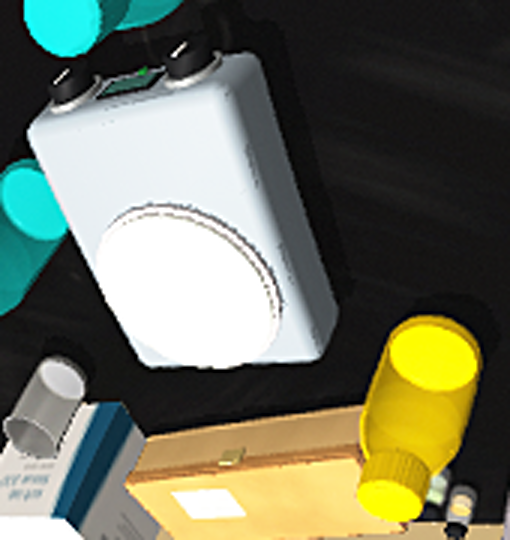

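Run:
```python
from h import *
w_=load("wrist1");p0=np.load("hood.npy")
T=lambda x,y:(x/3.5+175-.357,y/3.5+50-.357)
def wr(c,uv):
    d=np.array(uv)-[float(c['cx']),float(c['cy'])];r=np.hypot(*d);th=r/f(c)
    v=np.array([np.sin(th)*d[0]/r,np.sin(th)*d[1]/r,np.cos(th)]);M=c['world_from_camera']
    return M[:3,3],M[:3,:3]@v
def wz(uv,z):
    o,d=wr(w_,uv);return o+d*(z-o[2])/d[2]
ob=[(T(48,40),(-.15,-.159,.01)),(T(697,57),(-.15,.159,.01)),(T(8,513),(-.063,-.155,.213)),(T(752,513),(-.063,.155,.213))]
def w(p,P):
    c,q=np.cos(p[2]),np.sin(p[2])
    return np.array([p[0]+c*P[0]-q*P[1],p[1]+q*P[0]+c*P[1],P[2]])
res=lambda p:np.concatenate([wrist_proj(w_,w(p,P))[0]-uv for uv,P in ob])
r=least_squares(res,p0);p=r.x;print(p,np.degrees(p[2]),r.fun.round(1))
np.save("hoodw.npy",p)
def hf(P):
    c,q=np.cos(p[2]),np.sin(p[2]);d=P[:2]-p[:2];return np.array([c*d[0]+q*d[1],-q*d[0]+c*d[1]])
for n,uv,z in [("orange",T(222,505),.165),("FR",T(150,307),.109),("L",T(541,250),.109),("hub",T(368,400),.109),("small",T(340,330),.135),("BL",T(548,478),.109)]:
    P=wz(uv,z);q=hf(P);print(n,P.round(3),q.round(3),np.hypot(*q).round(3),np.degrees(np.arctan2(q[1],q[0])).round(1))
B=lambda x,y:(x/3+10-.33,y/3+10-.33)
print("plate",wz(B(188,286),.066))
for u in [(28,132),(258,55),(330,352),(140,362)]: print(wz(B(*u),.056 ).round(3))
t=load("top1")
print("tape top",onz(t,(150,221),.019))
```

```text
[0.68637746 0.10062401 0.08012472] 4.59080857465555 [-1.3  1.6  1.3  1.4  0.2 -1.8 -0.1 -1.3]
orange [0.701 0.028 0.165] [ 0.009 -0.074] 0.074 -82.9
FR [ 0.626 -0.009  0.109] [-0.069 -0.105] 0.126 -123.5
L [0.574 0.159 0.109] [-0.108  0.067] 0.127 148.0
hub [0.685 0.098 0.109] [-0.002 -0.002] 0.003 -131.4
small [0.606 0.074 0.135] [-0.082 -0.02 ] 0.084 -166.5
BL [0.745 0.21  0.109] [0.067 0.105] 0.124 57.5
plate [ 0.59239794 -0.28035131  0.066     ]
[ 0.476 -0.36   0.056]
[ 0.453 -0.194  0.056]
[ 0.66  -0.204  0.056]
[ 0.667 -0.359  0.056]
tape top [[0.37375711 0.13932993 0.019     ]]
```

```bash
cat >> h.py <<'E'
HP=np.array([.687,.100,np.radians(4.8)])
def hw(x,y,z):
    c,s=np.cos(HP[2]),np.sin(HP[2]);return np.array([HP[0]+c*x-s*y,HP[1]+s*x+c*y,z])
def hpol(r,a,z): a=np.radians(a);return hw(r*np.cos(a),r*np.sin(a),z)
def hinv(P):
    c,s=np.cos(HP[2]),np.sin(HP[2]);d=np.array(P)[:2]-HP[:2];return np.array([c*d[0]+s*d[1],-s*d[0]+c*d[1],P[2]])
E
python3 - <<'E'
from h import *;from station import *
s=sense();R=toolR(4.8,40);print(s['tcp_pos'],hinv(s['tcp_pos']))
print(hpol(.125,165,.15),hpol(.125,165,.088))
rows(s,[(hw(-.15,.034,.25),R),(hpol(.125,165,.15),R),(hpol(.125,165,.088),R)])
E
```

```text
[0.44207596 0.04290431 0.35809077] [-0.2488427  -0.03640073  0.35809077]
[0.56397555 0.12213559 0.15      ] [0.56397555 0.12213559 0.088     ]
[-0.008, 0.07, 0.146, 0.001, -0.01, 0.008]
[0.033, 0.069, 0.242, 0.001, -0.01, 0.008]
[0.072, 0.069, 0.29, 0.001, -0.01, 0.008]
```

jog_arm([
  [1,-0.002,0.017,0.035,0,0,0],
  [1,-0.004,0.034,0.07,0,0,0],
  [1,-0.006,0.05,0.105,0,-0.01,0.008],
  [1,-0.008,0.07,0.14,0,-0.01,0.008],
  [1,0.005,0.07,0.175,0,-0.01,0.008],
  [1,0.019,0.069,0.21,0,-0.01,0.008],
  [1,0.033,0.069,0.242,0,-0.01,0.008],
  [1,0.033,0.069,0.242,0,-0.01,0.008],
  [1,0.033,0.069,0.242,0,-0.01,0.008],
  [1,0.033,0.069,0.242,0,-0.01,0.008],
])

```text
time_s: 2.8
tcp_pos: [0.5661, 0.1133, 0.2411]
ee_rot: [[-0.801, -0.086, 0.593], [-0.068, 0.996, 0.052], [-0.595, 0.001, -0.804]]
wrist_force: [-0.3, -0.1, -0.1]
gripper_width: 0.005
```

Run:
```python
from h import *;from station import *
s=sense();R=toolR(4.8,40);print(s['tcp_pos'],hinv(s['tcp_pos']),s['joints'],s['wrist_force'])
rows(s,[(hpol(.125,165,.088),R)])
for n in ("scene","wrist"):
    c=capture(n);np.savez(n+"2.npz",**{k:np.array(v) for k,v in c.items()});a=c["frame"][:,:,::-1]
    a=a[90:250,110:310] if n=="scene" else a[50:300,130:430]
    k=3.5 if n=="scene" else 2
    cv2.imwrite(f"pics/{n}2.png",cv2.resize(a,None,fx=k,fy=k,interpolation=cv2.INTER_CUBIC))
```

```text
[0.56607635 0.11327608 0.24112702] [-0.11938864  0.02334815  0.24112702] [  20.09208361    1.3634979   -50.7279591    75.23704337   -9.19638106
 -177.38562479] [-0.25224298 -0.09117071 -0.13698389]
[0.092, 0.009, 0.122, 0.002, -0.061, 0.001]
```

View pics/scene2.png

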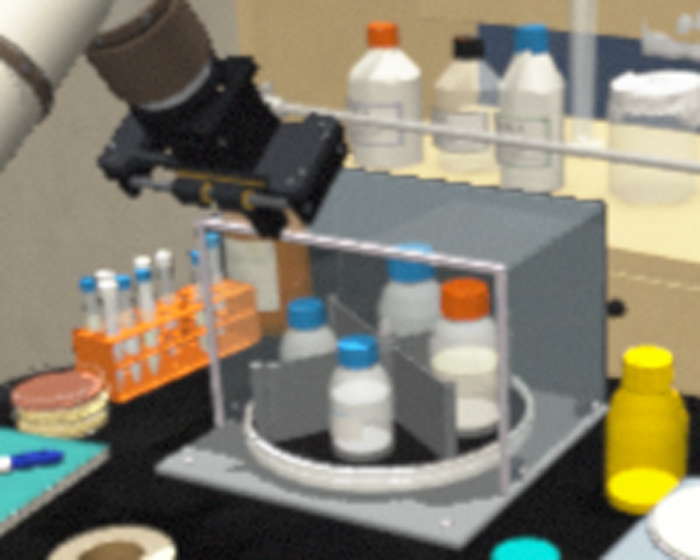

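View pics/wrist2.png

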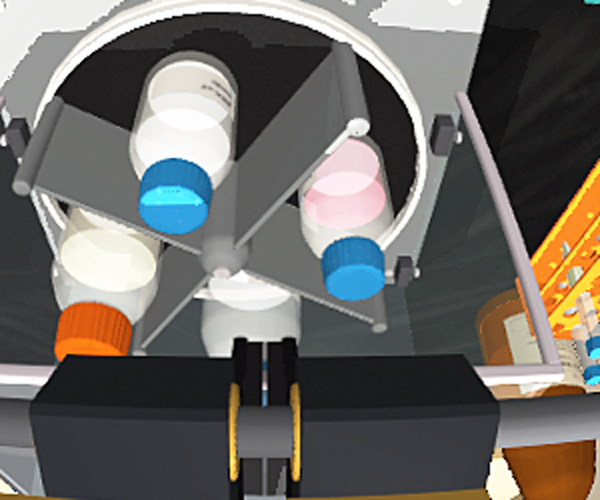

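The arm is close to its joint 5 and joint 6 limits (-9.2° and -177.4°). Before I move again I'll fit a kinematic model from the poses recorded so far and use it to plan wrist configurations.

```bash
cat > kin.py <<'E'
from h import *
import itertools
E
python3 - <<'E'
from h import *;from station import *
import itertools
s=sense()
D=[([-52.85,22.042,.453,0,-68.411,-14.817],[0.23727522,-0.5775669,0.22146857],[[-9.25053219e-01,-3.79836416e-01,-9.16020470e-04],[-3.79837504e-01,9.25051188e-01,1.94181702e-03],[1.09793005e-04,2.14422302e-03,-9.99997695e-01]]),
([-32.51306688,-9.17659705,-13.84635868,-12.91920645,-69.48628883,-49.83365675],[0.29791832,-0.29849386,0.36074382],[[-0.935,-0.084,0.344],[-0.079,0.996,0.029],[-0.346,-0.0,-0.938]]),
([37.60528839,-21.95809994,-46.31012687,35.77030338,-36.02545868,-146.30291798],[0.44212654,0.04389862,0.36026071],[[-0.765,-0.089,0.638],[-0.068,0.996,0.057],[-0.64,0.0,-0.768]]),
(s['joints'],s['tcp_pos'],s['ee_rot'])]
def e(ax,a): return Ro.from_euler(ax,np.radians(a)).as_matrix()
best=None
for sg in itertools.product([1,-1],repeat=6):
    # R = Rz(s1 j1) Ry(s2 j2 + s3 j3) Rx(s4 j4) Ry(s5 j5) Rx(s6 j6) * C
    Rs=[e('z',sg[0]*q[0])@e('y',sg[1]*q[1]+sg[2]*q[2])@e('x',sg[3]*q[3])@e('y',sg[4]*q[4])@e('x',sg[5]*q[5]) for q,_,_ in D]
    M=sum(r.T@np.array(R) for r,(_,_,R) in zip(Rs,D));U,S,V=np.linalg.svd(M)
    C=U@np.diag([1,1,np.linalg.det(U@V)])@V
    err=max(np.degrees(Ro.from_matrix((r@C).T@np.array(R)).magnitude()) for r,(_,_,R) in zip(Rs,D))
    if best is None or err<best[0]: best=(err,sg,C)
print(best)
E
```

```text
(np.float64(0.09258475372712328), (1, 1, -1, -1, -1, -1), array([[ 4.48795961e-05, -5.46373039e-04,  9.99999850e-01],
       [-9.99999999e-01, -2.09056330e-05,  4.48681806e-05],
       [ 2.08811151e-05, -9.99999851e-01, -5.46373977e-04]]))
```

```bash
cat > kin.py <<'E'
from h import *
SG=(1,1,-1,-1,-1,-1);C=np.array([[0,0,1.],[-1,0,0],[0,-1,0]])
LO=np.array([-179.83,-69.29,-61.27,-181.25,-171.15,-177.46]);HI=np.array([179.83,118.12,80.66,117.63,-9.14,177.46])
def e(ax,a): return Ro.from_euler(ax,np.radians(a)).as_matrix()
def parts(q):
    R1=e('z',q[0]);R2=R1@e('y',q[1]);R3=R1@e('y',q[1]-q[2]);R=R3@e('x',-q[3])@e('y',-q[4])@e('x',-q[5])@C
    return R1,R2,R3,R
def lin(q):
    R1,R2,R3,R=parts(q)
    R5=R3@e('x',-q[3])
    return np.c_[R1,R2[:,2],R3[:,0],R3[:,2],R[:,2]]
try: X=np.load("kin.npy")
except Exception: X=None
def fk(q): return lin(q)@X,parts(q)[3]
def ik(p,R,q0,margin=4):
    q0=np.array(q0,float)
    def res(q):
        P,Q=fk(q);return np.r_[(P-p)*10,Ro.from_matrix(Q.T@R).as_rotvec()*3]
    r=least_squares(res,np.clip(q0,LO+margin+.1,HI-margin-.1),bounds=(LO+margin,HI-margin),x_scale=30.)
    P,Q=fk(r.x);return r.x,np.linalg.norm(P-p)*1000,np.degrees(Ro.from_matrix(Q.T@R).magnitude())
E
python3 - <<'E'
from kin import *;from station import *
s=sense()
D=[([-52.85,22.042,.453,0,-68.411,-14.817],[0.2375,-0.578,0.222]),
([-32.51306688,-9.17659705,-13.84635868,-12.91920645,-69.48628883,-49.83365675],[0.29791832,-0.29849386,0.36074382]),
([37.60528839,-21.95809994,-46.31012687,35.77030338,-36.02545868,-146.30291798],[0.44212654,0.04389862,0.36026071]),
(s['joints'],s['tcp_pos'])]
A=np.vstack([lin(q) for q,_ in D]);b=np.concatenate([p for _,p in D])
print(np.linalg.svd(A)[1])
lam=1e-3
X=np.linalg.solve(A.T@A+lam**2*np.eye(A.shape[1]),A.T@b)
print(X,(A@X-b).round(4));np.save("kin.npy",X)
E
```

```text
[3.87406642 2.83352885 2.00377701 0.74367766 0.44586997 0.36640231
 0.24798021]
[ 0.23142242 -0.12475143  0.05402664  0.48643679  0.17283593  0.08713767
  0.26093483] [ 0.0295  0.019   0.0394  0.0059  0.0217  0.0014 -0.0072  0.0204 -0.0474
  0.024  -0.0733  0.0066]
```

```bash
cat > fit.py <<'E'
from kin import *;import json
D=json.load(open("data.json"))
def full(q):
    R1,R2,R3,R=parts(q);R4=R3@e('x',-q[3]);R5=R4@e('y',-q[4])
    return np.c_[R1,R2[:,2],R2[:,0],R3[:,0],R3[:,2],R4[:,1],R4[:,2],R5[:,0],R5[:,2],R[:,0],R[:,1]]
N="a1 b h L2 x2 L4 z4 w4 v4 d6 v5 tx ty".split()
A=np.vstack([full(q) for q,_ in D]);b=np.concatenate([p for _,p in D])
import itertools
if __name__=="__main__":
    out=[]
    for k in range(4,8):
        for c in itertools.combinations(range(13),k):
            x,*_=np.linalg.lstsq(A[:,c],b,rcond=None);r=np.abs(A[:,c]@x-b).max();out.append((r+.001*k,r,[N[i] for i in c],x.round(3)))
    out.sort(key=lambda t:t[0])
    for o in out[:12]: print(o)
E
python3 - <<'E'
from station import *;import json
s=sense()
D=[([-52.85,22.042,.453,0,-68.411,-14.817],[0.2375,-0.578,0.2225]),
([-32.51306688,-9.17659705,-13.84635868,-12.91920645,-69.48628883,-49.83365675],[0.29791832,-0.29849386,0.36074382]),
([37.60528839,-21.95809994,-46.31012687,35.77030338,-36.02545868,-146.30291798],[0.44212654,0.04389862,0.36026071]),
(list(map(float,s['joints'])),list(map(float,s['tcp_pos'])))]
json.dump(D,open("data.json","w"))
E
python3 fit.py
```

```text
(np.float64(0.005035744497100393), np.float64(3.574449710039285e-05), ['h', 'L2', 'L4', 'w4', 'd6'], array([ 0.161,  0.565,  0.422, -0.16 ,  0.307]))
(np.float64(0.006028439324033236), np.float64(2.8439324033235902e-05), ['h', 'L2', 'x2', 'L4', 'w4', 'd6'], array([ 0.161,  0.565,  0.   ,  0.422, -0.16 ,  0.306]))
(np.float64(0.006031806412714053), np.float64(3.180641271405271e-05), ['h', 'L2', 'L4', 'w4', 'd6', 'tx'], array([ 0.161,  0.565,  0.422, -0.16 ,  0.306, -0.   ]))
(np.float64(0.006033843044334209), np.float64(3.3843044334208594e-05), ['h', 'L2', 'L4', 'w4', 'd6', 'v5'], array([ 0.161,  0.565,  0.422, -0.16 ,  0.307,  0.   ]))
(np.float64(0.006034976730757669), np.float64(3.497673075766872e-05), ['b', 'h', 'L2', 'L4', 'w4', 'd6'], array([ 0.   ,  0.161,  0.565,  0.422, -0.16 ,  0.307]))
(np.float64(0.006035048574371449), np.float64(3.504857437144904e-05), ['a1', 'h', 'L2', 'L4', 'w4', 'd6'], array([-0.   ,  0.161,  0.565,  0.422, -0.16 ,  0.307]))
(np.float64(0.006035687393952683), np.float64(3.56873939526825e-05), ['h', 'L2', 'L4', 'z4', 'w4', 'd6'], array([ 0.161,  0.565, 
[... 198 characters left out ...]
(np.float64(0.0060359610207178175), np.float64(3.596102071781737e-05), ['h', 'L2', 'L4', 'w4', 'd6', 'ty'], array([ 0.161,  0.565,  0.422, -0.16 ,  0.307, -0.   ]))
(np.float64(0.0070229594056010975), np.float64(2.2959405601097327e-05), ['h', 'L2', 'x2', 'L4', 'w4', 'd6', 'v5'], array([ 0.161,  0.565,  0.   ,  0.422, -0.16 ,  0.306, -0.   ]))
(np.float64(0.007023436058178339), np.float64(2.3436058178338826e-05), ['a1', 'h', 'L2', 'L4', 'w4', 'd6', 'tx'], array([-0.   ,  0.161,  0.565,  0.422, -0.16 ,  0.306, -0.   ]))
(np.float64(0.007025165201533173), np.float64(2.51652015331727e-05), ['a1', 'h', 'L2', 'x2', 'L4', 'w4', 'd6'], array([-0.   ,  0.161,  0.565,  0.   ,  0.422, -0.16 ,  0.306]))
```

The fitted model is exact: residuals under 0.04 mm. Next I'll survey the IK branches for the poses the task needs.

```bash
python3 - <<'E'
s=open("kin.py").read()
s=s.replace('''    R5=R3@e('x',-q[3])
    return np.c_[R1,R2[:,2],R3[:,0],R3[:,2],R[:,2]]
try: X=np.load("kin.npy")
except Exception: X=None
''','''    R4=R3@e('x',-q[3])
    return np.c_[R1[:,2],R2[:,2],R3[:,0],R4[:,1],R[:,2]]
X=np.array([0.161,0.565,0.422,-0.16,0.3066])
''')
s+='''
def branches(p,R,n=40,margin=6,seed=0):
    rng=np.random.default_rng(seed);out=[]
    for i in range(n):
        q,a,b=ik(p,R,rng.uniform(LO+margin,HI-margin),margin)
        if a<.5 and b<.3 and not any(np.abs(q-o).max()<3 for o in out): out.append(q)
    return out
Z180=e('z',180)
'''
open("kin.py","w").write(s)
E
python3 -c "
from kin import *
import json
D=json.load(open('data.json'))
for q,p in D: print(fk(q)[0]-p)
hold=lambda x,y,z,R:hw(x,y,z)+R[:,2]*.019
for nm,pt in [('push',None),('grasp',(-.078,0,.145))]:
  for lean in (25,32,40):
    for yw in (-15,5,25):
      for fl in (0,1):
        R=toolR(yw,lean)@(Z180 if fl else np.eye(3))
        p=hpol(.125,180,.09) if nm=='push' else hold(*pt,R)
        for q in branches(p,R,16): print(nm,lean,yw,fl,q.round(0))
"
```

```text
[-1.02823728e-05 -3.91635551e-04  3.30357979e-04]
[ 9.43306720e-05 -2.57022501e-04  3.08375352e-04]
[ 3.39933327e-04 -2.88265769e-06  4.10767028e-04]
[3.60123217e-04 5.49706077e-05 3.50074014e-04]
grasp 25 -15 1 [ 25.  17. -42.  55. -19.  -1.]
grasp 25 25 0 [ 23.  18. -26.  -2. -22. -87.]
grasp 25 25 1 [ 23.  18. -26.  -2. -22.  93.]
```

```bash
python3 - <<'E'
s=open("kin.py").read()
a=s.index("def ik(");b=s.index("def branches")
s=s[:a]+'''def ik(p,R,q0,margin=4):
    q0=np.radians(np.array(q0,float));lo=np.radians(LO+margin);hi=np.radians(HI-margin)
    def res(q):
        P,Q=fk(np.degrees(q));return np.r_[(P-p)*3,(Q-R).ravel()]
    r=least_squares(res,np.clip(q0,lo+.01,hi-.01),bounds=(lo,hi))
    x=np.degrees(r.x);P,Q=fk(x);return x,np.linalg.norm(P-p)*1000,np.degrees(Ro.from_matrix(Q.T@R).magnitude())

'''+s[b:]
s=s.replace("rng.uniform(LO+margin,HI-margin)","rng.uniform([-30,0,-60,-170,-90,-170],[70,60,30,110,-12,170])")
open("kin.py","w").write(s)
E
time python3 -c "
from kin import *
hold=lambda x,y,z,R:hw(x,y,z)+R[:,2]*.019
for nm,pt in [('push',None),('grasp',(-.078,0,.145))]:
  for lean in (25,32,40,48):
    for yw in (-15,5,25):
        R=toolR(yw,lean)
        p=hpol(.125,180,.09) if nm=='push' else hold(*pt,R)
        for q in branches(p,R,20,margin=.5): print(nm,lean,yw,q.round(0))
"
```

```text
push 25 -15 [ 14.  16. -53.  96. -12. 148.]
push 25 25 [ 25.  16. -36.   1. -12. -91.]
push 48 5 [  -9.   17.  -38. -140.  -16.   60.]
push 48 25 [  0.  17. -27. -87. -18.  14.]
grasp 25 5 [  24.   17.  -40.   40.  -12. -147.]
grasp 25 25 [ 23.  18. -26.  -2. -22. -87.]
grasp 32 -15 [ 11.  16. -48. 106. -14. 141.]
grasp 32 25 [ 23.  17. -30.  -4. -12. -84.]
grasp 48 25 [ 11.  16. -21. -61. -12. -20.]
real	0m37.984s
user	0m37.711s
sys	0m0.115s
```

```bash
python3 -c "
from kin import *
hold=lambda x,y,z,R:hw(x,y,z)+R[:,2]*.019
q0=[-9,17,-38,-140,-16,60]
for lean in (50,55,60):
  for yw in (0,5,12):
    R=toolR(yw,lean)
    print(lean,yw)
    q=q0
    for nm,p in [('p0',hpol(.125,180,.09)),('pL',hpol(.125,165,.09)),('pLe',hpol(.125,130,.09)),('pR',hpol(.125,-133,.09)),('pRe',hpol(.125,146,.09)),('g',hold(-.078,0,.145,R)),('gl',hold(-.078,0,.175,R)),('out',hold(-.2,0,.26,R))]:
        q,a,b=ik(p,R,q,.5);print('  ',nm,q.round(0),round(a,1),round(b,1)); q= q if a<1 and b<1 else q0
"
```

```text
50 0
   p0 [ -11.   19.  -48. -161.  -27.   80.] 0.0 0.0
   pL [  -6.   20.  -50. -170.  -30.   86.] 0.0 0.0
   pLe [   2.   23.  -46. -181.  -29.   89.] 6.8 1.4
   pR [ -16.   20.  -31. -130.  -15.   51.] 0.0 0.0
   pRe [   0.   22.  -50. -180.  -31.   90.] 0.0 0.0
   g [  -7.   17.  -33. -151.  -11.   66.] 0.0 0.0
   gl [  -6.   14.  -34. -155.  -10.   70.] 7.5 1.3
   out [  -6.   -4.  -51. -181.  -10.   94.] 33.7 5.0
50 5
   p0 [ -11.   18.  -42. -146.  -23.   69.] 0.0 0.0
   pL [  -8.   19.  -45. -156.  -25.   77.] 0.0 0.0
   pLe [   1.   23.  -44. -174.  -27.   87.] 0.0 0.0
   pR [ -11.   19.  -27. -110.  -13.   32.] 0.0 0.0
   pRe [  -3.   21.  -46. -167.  -27.   83.] 0.0 0.0
   g [  -5.   17.  -29. -134.  -10.   51.] 8.0 1.3
   gl [  -5.   15.  -30. -140.  -10.   56.] 17.7 2.9
   out [  -6.   -2.  -46. -160.  -10.   77.] 49.8 6.9
50 12
   p0 [  -8.   17.  -34. -122.  -18.   46.] 0.0 0.0
   pL [  -6.   18.  -36. -132.  -19.   56.] 0.0 0.0
   pLe [  -0.   22.  -36. -151.  -20.   71.] 0.0 0.0
   pR [ -9.  19. -24. -96. -16.  20.] 0.0 0.0
   pRe [  -3.   20.  -37. -144.  -20.   66
[... 1997 characters left out ...]
-49.   89.] 0.0 0.0
   pR [ -24.   26.  -40. -139.  -40.   72.] 0.0 0.0
   pRe [  -4.   27.  -53. -170.  -50.   88.] 0.0 0.0
   g [ -11.   20.  -40. -153.  -32.   75.] 0.0 0.0
   gl [ -10.   16.  -37. -147.  -25.   67.] 0.0 0.0
   out [  -5.   -5.  -38. -123.  -10.   38.] 16.2 2.1
60 12
   p0 [ -18.   25.  -47. -142.  -44.   77.] 0.0 0.0
   pL [ -14.   25.  -48. -148.  -46.   80.] 0.0 0.0
   pLe [  -3.   27.  -46. -161.  -44.   84.] 0.0 0.0
   pR [ -24.   25.  -34. -125.  -38.   61.] 0.0 0.0
   pRe [  -7.   26.  -48. -156.  -46.   83.] 0.0 0.0
   g [ -11.   19.  -33. -134.  -28.   60.] 0.0 0.0
   gl [  -8.   15.  -29. -125.  -21.   48.] 0.0 0.0
   out [  2.  -5. -34. -97. -10.  12.] 15.9 2.2
```

```bash
python3 -c "
from kin import *
for lean in (45,55):
  for yw in (-50,-25,0,25):
    R=toolR(yw,lean);p=np.array([.597,-.289,.066+.115])+R[:,2]*.019
    for q in branches(p,R,14,.5): print(lean,yw,q.round(0))
"
```

```text
45 0 [-23.  18. -13. -45. -23. -30.]
45 25 [-32.  23.  -2. -52. -49.  -3.]
55 0 [-33.  19. -13. -73. -28.   2.]
55 25 [-38.  25.  -3. -66. -54.  11.]
```

```bash
cat > track.py <<'E'
from kin import *
from scipy.spatial.transform import Slerp
def track(q,wps,n=14,margin=.3,verbose=True):
    """wps list of (p,R); returns joints"""
    P,Q=fk(q)
    for (p,R) in wps:
        p=np.array(p);sl=Slerp([0,1],Ro.from_matrix([Q,R]));m5=-999;mx=0;me=0;lim=999
        for t in np.linspace(0,1,n+1)[1:]:
            qn,a,b=ik(P+(p-P)*t,sl(t).as_matrix(),q,margin)
            mx=max(mx,np.abs(qn-q).max());q=qn;m5=max(m5,q[4]);me=max(me,a,b);lim=min(lim,(q-LO).min(),(HI-q).min())
        if verbose: print(p.round(3),q.round(0),"j5max %.0f step %.0f err %.1f lim %.0f"%(m5,mx,me,lim))
        P,Q=p,R
    return q
E
python3 - <<'E'
from track import *;from station import *
q=np.array(sense()['joints'])
for name,w in {
 'A':[((.45,.09,.34),toolR(10,20)),((.45,.0,.34),toolR(40,25)),((.45,-.05,.28),toolR(55,45)),((.45,-.02,.22),toolR(45,60)),((.47,.05,.2),toolR(10,60))],
 'B':[((.45,.05,.34),toolR(25,15)),((.45,.0,.30),toolR(60,30)),((.45,.0,.25),toolR(60,60)),((.47,.05,.2),toolR(10,60))],
 'C':[((.45,-.1,.34),toolR(20,15)),((.45,-.15,.30),toolR(40,30)),((.45,-.15,.25),toolR(40,60)),((.45,-.05,.2),toolR(20,60)),((.47,.05,.2),toolR(10,60))]}.items():
    print(name);track(q,w)
E
```

```text
A
[0.45 0.09 0.34] [  38.  -10.  -26.   11.  -56. -123.] j5max -15 step 18 err 0.0 lim 5
[0.45 0.   0.34] [ 12.  -9. -18. -13. -59. -58.] j5max -55 step 5 err 0.0 lim 35
[ 0.45 -0.05  0.28] [-19.   1. -15. -47. -68.   1.] j5max -58 step 4 err 0.0 lim 44
[ 0.45 -0.02  0.22] [-29.   5. -27. -70. -62.  23.] j5max -62 step 2 err 0.0 lim 35
[0.47 0.05 0.2 ] [  -9.   -5.  -40. -103.  -17.   23.] j5max -17 step 5 err 0.0 lim 7
B
[0.45 0.05 0.34] [ 28.  -7. -19.   1. -63. -93.] j5max -15 step 22 err 0.0 lim 6
[0.45 0.   0.3 ] [  1.  -3. -14. -28. -65. -22.] j5max -59 step 5 err 0.0 lim 42
[0.45 0.   0.25] [-26.   7. -19. -64. -74.  22.] j5max -64 step 3 err 0.0 lim 42
[0.47 0.05 0.2 ] [  -9.   -5.  -40. -103.  -17.   23.] j5max -17 step 8 err 0.0 lim 7
C
[ 0.45 -0.1   0.34] [  5.  -5. -15.  -4. -65. -74.] j5max -15 step 23 err 0.0 lim 6
[ 0.45 -0.15  0.3 ] [-17.  -1. -13. -28. -63. -24.] j5max -61 step 4 err 0.0 lim 46
[ 0.45 -0.15  0.25] [-43.   9. -18. -65. -71.  20.] j5max -63 step 3 err 0.0 lim 44
[ 0.45 -0.05  0.2 ] [-30.  -1. -36. -82. -42.  21.] j5max -42 step 2 err 0.0 lim 25
[0.47 0.05 0.2 ] [  -9.   -5.  -40. -103.  -17.   23.] j5max -17 step 3 err 0.0 lim 7
```

Run:
```python
from h import *;from station import *
s=sense()
rows(s,[((.52,.105,.28),toolR(8,28)),((.45,.09,.34),toolR(10,20)),((.45,.0,.34),toolR(40,25))])
```

```text
[0.014, -0.004, -0.059, -0.027, 0.148, -0.046]
[0.035, -0.013, -0.149, -0.041, 0.288, -0.078]
[0.042, -0.103, -0.154, -0.312, 0.195, -0.527]
```

jog_arm([
  [1,0.007,-0.002,-0.03,-0.014,0.075,-0.023],
  [1,0.014,-0.004,-0.059,-0.027,0.148,-0.046],
  [1,0.021,-0.007,-0.09,-0.03,0.2,-0.055],
  [1,0.028,-0.01,-0.12,-0.035,0.25,-0.065],
  [1,0.035,-0.013,-0.149,-0.041,0.288,-0.078],
  [1,0.035,-0.013,-0.149,-0.041,0.288,-0.078],
  [1,0.037,-0.035,-0.15,-0.11,0.265,-0.19],
  [1,0.039,-0.055,-0.151,-0.17,0.245,-0.3],
  [1,0.04,-0.08,-0.153,-0.24,0.22,-0.41],
  [1,0.042,-0.103,-0.154,-0.312,0.195,-0.527],
])

```text
time_s: 3.73
tcp_pos: [0.4488, 0.0151, 0.3403]
ee_rot: [[-0.81, -0.477, 0.341], [-0.437, 0.879, 0.19], [-0.39, 0.005, -0.921]]
wrist_force: [-0.2, 0.2, 0.4]
gripper_width: 0.005
```

Run:
```python
from track import *;from station import *
s=sense();print(s['tcp_pos'],np.round(s['joints'],1))
print(fk(s['joints'])[0])
W=[((.45,.0,.34),toolR(40,25)),((.45,-.05,.28),toolR(55,45)),((.45,-.02,.22),toolR(45,60))]
track(s['joints'],W)
rows(s,W)
```

```text
[0.44882305 0.0150928  0.34034939] [ 20.2 -10.5 -21.7  -4.2 -56.2 -80.2]
[0.44910324 0.01499226 0.34066744]
[0.45 0.   0.34] [ 12.  -9. -18. -13. -59. -58.] j5max -56 step 2 err 0.0 lim 40
[ 0.45 -0.05  0.28] [-19.   1. -15. -47. -68.   1.] j5max -58 step 4 err 0.0 lim 44
[ 0.45 -0.02  0.22] [-29.   5. -27. -70. -62.  23.] j5max -62 step 2 err 0.0 lim 35
[0.006, -0.014, -0.002, -0.077, -0.035, -0.186]
[0.051, -0.058, 0.044, -0.256, -0.377, -0.389]
[0.061, -0.032, 0.105, -0.191, -0.641, -0.223]
```

jog_arm([
  [1,0.006,-0.014,-0.002,-0.05,-0.02,-0.1],
  [1,0.006,-0.014,-0.002,-0.077,-0.035,-0.186],
  [1,0.02,-0.03,0.015,-0.13,-0.14,-0.25],
  [1,0.035,-0.045,0.03,-0.19,-0.26,-0.32],
  [1,0.051,-0.058,0.044,-0.256,-0.377,-0.389],
  [1,0.051,-0.058,0.044,-0.256,-0.377,-0.389],
  [1,0.055,-0.048,0.065,-0.23,-0.47,-0.33],
  [1,0.058,-0.04,0.085,-0.21,-0.56,-0.28],
  [1,0.061,-0.032,0.105,-0.191,-0.641,-0.223],
  [1,0.061,-0.032,0.105,-0.191,-0.641,-0.223],
])

```text
time_s: 4.57
tcp_pos: [0.4501, -0.0189, 0.2167]
ee_rot: [[-0.36, -0.7, 0.616], [-0.348, 0.714, 0.608], [-0.866, 0.004, -0.501]]
wrist_force: [-0.9, -0.2, -1.8]
gripper_width: 0.001
```

Run:
```python
from track import *;from station import *
s=sense();print(s['tcp_pos'],np.round(s['joints'],1))
R=toolR(9,60)
# post L at 147.5
post=lambda a:np.array([.125*np.cos(np.radians(a)),.125*np.sin(np.radians(a))])
pre=lambda a,dx,dy,z:hw(post(a)[0]+dx,post(a)[1]+dy,z)
W=[(hw(-.25,.0,.17),toolR(20,60)),(pre(147.5,-.07,-.034,.13),R),(pre(147.5,0.004,-.034,.09),R)]
q=track(s['joints'],W)
for a in (140,130,122): q=track(q,[(pre(a,.004,-.021,.09),R)])
rows(s,W);print(hinv(W[-1][0]))
```

```text
[ 0.45006437 -0.01885874  0.21672625] [-29.    5.3 -27.  -70.6 -61.6  22.7]
[0.438 0.079 0.17 ] [ -15.   -2.  -45. -104.  -31.   35.] j5max -31 step 4 err 0.0 lim 16
[0.509 0.118 0.13 ] [ -14.   15.  -54. -148.  -41.   77.] j5max -31 step 3 err 0.0 lim 7
[0.583 0.125 0.09 ] [ -11.   26.  -48. -155.  -46.   82.] j5max -42 step 1 err 0.0 lim 8
[0.591 0.151 0.09 ] [  -7.   27.  -48. -160.  -46.   84.] j5max -46 step 0 err 0.0 lim 13
[0.605 0.168 0.09 ] [  -5.   28.  -47. -163.  -45.   85.] j5max -45 step 0 err 0.0 lim 13
[0.618 0.179 0.09 ] [  -3.   28.  -45. -165.  -44.   85.] j5max -44 step 0 err 0.0 lim 15
[0.011, 0.078, 0.075, 0.371, -0.002, 0.21]
[0.006, 0.056, 0.163, 0.538, -0.002, 0.306]
[0.012, 0.009, 0.233, 0.538, -0.002, 0.306]
[-0.10142393  0.03316245  0.09      ]
```

jog_arm([
  [1,0.003,0.02,0.02,0.1,0,0.055],
  [1,0.006,0.04,0.04,0.19,0,0.11],
  [1,0.009,0.06,0.058,0.28,-0.001,0.16],
  [1,0.011,0.078,0.075,0.371,-0.002,0.21],
  [1,0.011,0.078,0.075,0.371,-0.002,0.21],
  [1,0.01,0.072,0.1,0.42,-0.002,0.24],
  [1,0.009,0.067,0.12,0.46,-0.002,0.265],
  [1,0.008,0.062,0.142,0.5,-0.002,0.285],
  [1,0.006,0.056,0.163,0.538,-0.002,0.306],
  [1,0.006,0.056,0.163,0.538,-0.002,0.306],
])

```text
time_s: 5.4
tcp_pos: [0.5104, 0.1163, 0.1291]
ee_rot: [[-0.498, -0.155, 0.853], [-0.082, 0.988, 0.132], [-0.863, -0.004, -0.504]]
wrist_force: [-0.9, -0.2, 0.1]
gripper_width: 0.003
```

```bash
cat > look.py <<'E'
import sys
from track import *;from station import *
def look(tag,names=("scene","wrist","top")):
    im=[]
    for n in names:
        c=capture(n);np.savez(n+tag+".npz",**{k:np.array(v) for k,v in c.items()});a=c["frame"][:,:,::-1]
        if n=="scene": a=a[90:250,110:310];k=3.5
        elif n=="top": a=a[60:220,100:300];k=3.5
        else: a=a[0:300,100:400];k=2
        cv2.imwrite(f"pics/{n}{tag}.png",cv2.resize(a,None,fx=k,fy=k,interpolation=cv2.INTER_CUBIC))
E
python3 - <<'E'
from look import *
s=sense();print(s['tcp_pos'],hinv(s['tcp_pos']),np.round(s['joints'],1))
look("3")
E
```

```text
[0.51040636 0.11626881 0.12912663] [-0.17461296  0.03098873  0.12912663] [ -14.5   14.8  -53.5 -148.2  -40.4   77.2]
```

View pics/scene3.png

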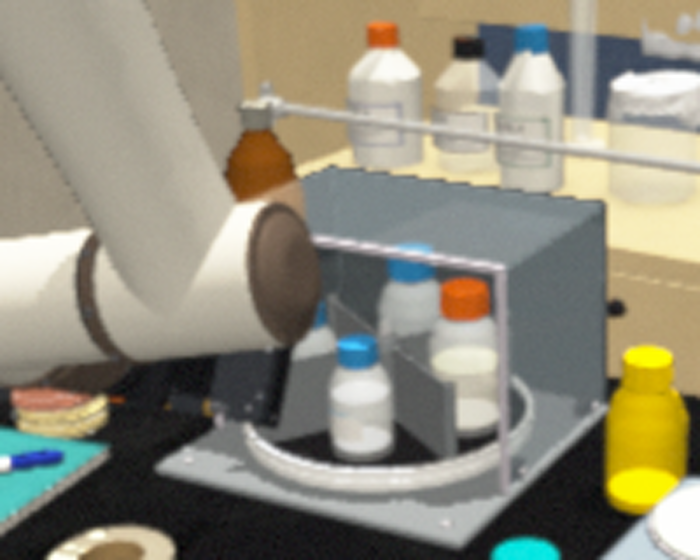

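View pics/wrist3.png

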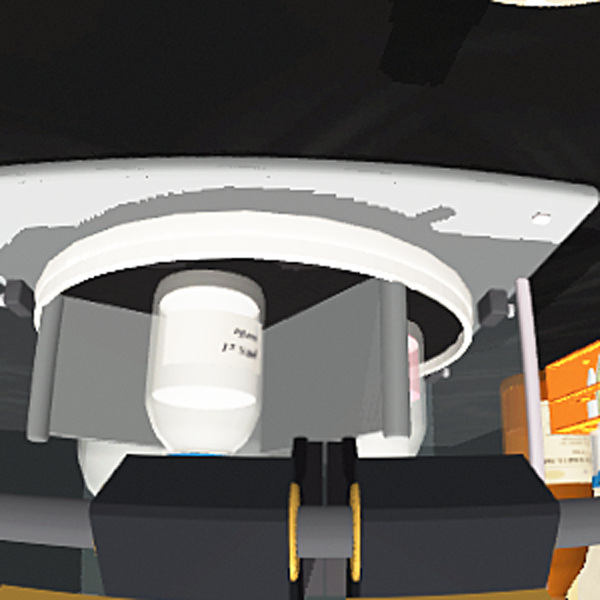

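View pics/top3.png

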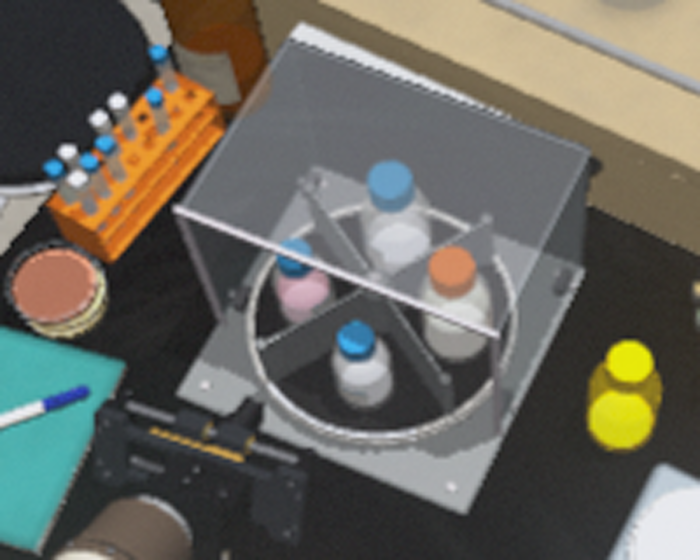

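```bash
cat >> look.py <<'E'
R9=toolR(9,60)
post=lambda a:np.array([.125*np.cos(np.radians(a)),.125*np.sin(np.radians(a))])
pre=lambda a,dx,dy,z:hw(post(a)[0]+dx,post(a)[1]+dy,z)
E
python3 - <<'E'
from look import *
s=sense()
rows(s,[(pre(147.5,-.03,-.031,.105),R9),(pre(147.5,.004,-.029,.09),R9)]+[(pre(a,.004,-.021,.09),R9) for a in (147,142,137,132,127,122)])
E
```

```text
[0.001, 0.001, 0.048, 0.001, -0.004, 0.006]
[-0.003, 0.001, 0.085, 0.001, -0.004, 0.006]
[-0.004, 0.01, 0.086, 0.001, -0.004, 0.006]
[-0.007, 0.018, 0.092, 0.001, -0.004, 0.006]
[-0.011, 0.026, 0.099, 0.001, -0.004, 0.006]
[-0.016, 0.033, 0.106, 0.001, -0.004, 0.006]
[-0.02, 0.039, 0.114, 0.001, -0.004, 0.006]
[-0.025, 0.045, 0.122, 0.001, -0.004, 0.006]
```

jog_arm([
  [1,0.001,0.001,0.025,0,0,0],
  [1,0.001,0.001,0.048,0,0,0],
  [1,-0.001,0.001,0.068,0,0,0],
  [1,-0.003,0.001,0.085,0,0,0],
  [1,-0.003,0.005,0.085,0,0,0],
  [1,-0.004,0.01,0.086,0,0,0],
  [1,-0.006,0.014,0.089,0,0,0],
  [1,-0.007,0.018,0.092,0,0,0],
  [1,-0.009,0.022,0.096,0,0,0],
  [1,-0.011,0.026,0.099,0,0,0],
])

```text
time_s: 6.38
tcp_pos: [0.5951, 0.1566, 0.0904]
ee_rot: [[-0.496, -0.159, 0.854], [-0.084, 0.987, 0.135], [-0.865, -0.005, -0.503]]
wrist_force: [-1.5, -1.3, 0.1]
gripper_width: 0.005
```

Run:
```python
from look import *
s=sense();print(s['tcp_pos'],hinv(s['tcp_pos']),s['wrist_force'])
look("4",("wrist","top"))
rows(s,[(pre(a,.004,-.021,.09),R9) for a in (137,132,127,122)])
```

```text
[0.59510233 0.15655328 0.09039191] [-0.08684311  0.06404473  0.09039191] [-1.45081959 -1.27671399  0.09982042]
[0.001, 0.0, -0.0, -0.0, -0.003, 0.005]
[-0.004, 0.007, 0.007, -0.0, -0.003, 0.005]
[-0.008, 0.014, 0.015, -0.0, -0.003, 0.005]
[-0.013, 0.019, 0.023, -0.0, -0.003, 0.005]
```

View pics/wrist4.png

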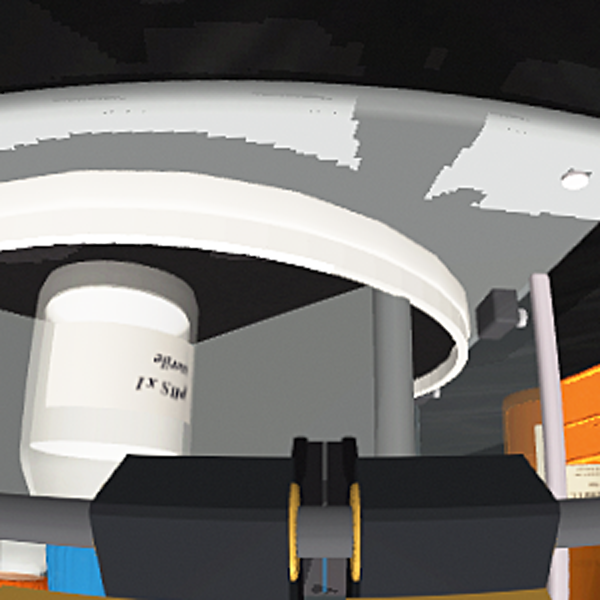

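View pics/top4.png

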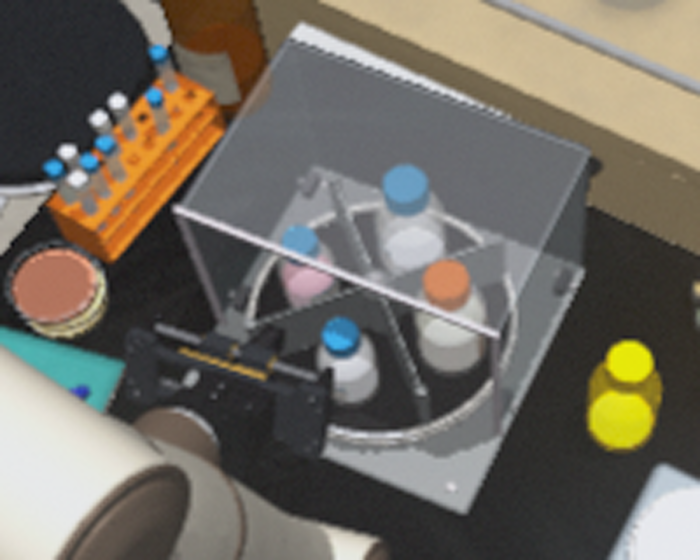

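jog_arm([
  [1,0,0.003,0.003,0,0,0],
  [1,-0.004,0.007,0.007,0,0,0],
  [1,-0.006,0.0105,0.011,0,0,0],
  [1,-0.008,0.014,0.015,0,0,0],
  [1,-0.01,0.0165,0.019,0,0,0],
  [1,-0.013,0.019,0.023,0,0,0],
  [1,-0.013,0.019,0.023,0,0,0],
  [1,-0.012,0.013,0.01,0,0,0],
  [1,-0.01,0.011,-0.03,0,0,0],
  [1,-0.005,0.01,-0.07,0,0,0],
])

```text
time_s: 7.32
tcp_pos: [0.5368, 0.1567, 0.1292]
ee_rot: [[-0.496, -0.159, 0.854], [-0.084, 0.987, 0.135], [-0.864, -0.004, -0.503]]
wrist_force: [-0.6, -0.8, 0.6]
gripper_width: 0.005
```

Run:
```python
from look import *
s=sense();print(s['tcp_pos'],hinv(s['tcp_pos']),s['wrist_force'],s['time_s'])
look("5",("wrist","top"))
```

```text
[0.53681894 0.15673979 0.12919962] [-0.14490649  0.06910762  0.12919962] [-0.55038895 -0.79673332  0.64282425] 7.3167
```

View pics/wrist5.png

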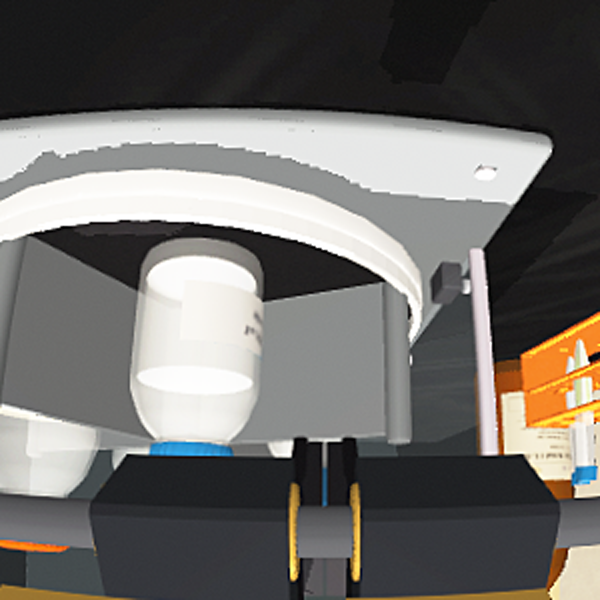

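View pics/top5.png

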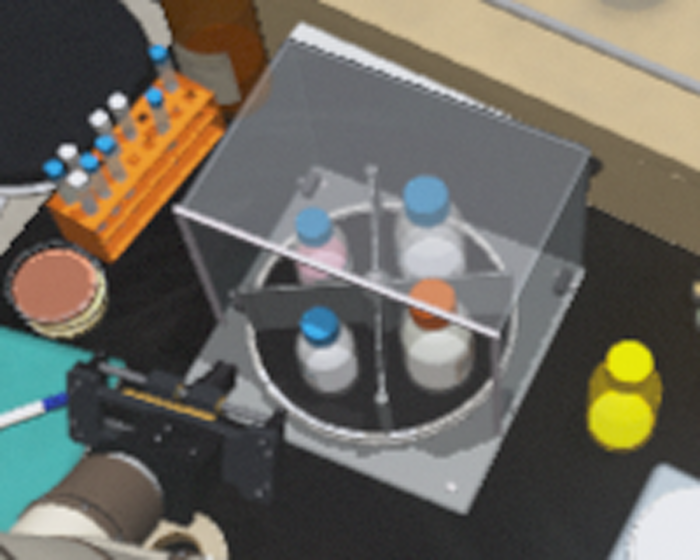

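Run:
```python
from look import *
c=load("top5");T=lambda x,y:(x/3.5+100-.36,y/3.5+60-.36)
for n,uv,z in [("FR",T(381,398),.109),("L",T(240,299),.109),("B",T(372,172),.109),("or",T(433,290),.165),("small",T(320,315),.135)]:
    P=onz(c,uv,z)[0];h=hinv(P);print(n,h.round(3),np.hypot(*h[:2]).round(3),np.degrees(np.arctan2(h[1],h[0])).round(1))
s=sense()
a0=-149
W=[(hw(-.20,.0,.14),R9),(hw(-.19,-.10,.14),R9),(pre(a0,-.07,-.032,.125),R9),(pre(a0,.006,-.031,.09),R9)]
q=track(s['joints'],W)
for a in (-160,-180,-200,-222): q=track(q,[(pre(a,.006,-.021,.09),R9)])
rows(s,W)
```

```text
FR [-0.112 -0.06   0.109] 0.127 -151.7
L [-0.072  0.107  0.109] 0.129 124.2
B [0.106 0.056 0.109] 0.12 27.7
or [-0.018 -0.072  0.165] 0.074 -104.1
small [-0.069  0.02   0.135] 0.072 163.5
[0.488 0.083 0.14 ] [ -20.   10.  -52. -136.  -37.   68.] j5max -37 step 2 err 0.0 lim 8
[ 0.506 -0.016  0.14 ] [ -29.   10.  -42. -115.  -36.   50.] j5max -35 step 2 err 0.0 lim 10
[ 0.519 -0.011  0.125] [ -29.   14.  -43. -120.  -38.   57.] j5max -36 step 1 err 0.0 lim 18
[ 0.594 -0.004  0.09 ] [ -25.   25.  -38. -130.  -39.   66.] j5max -38 step 1 err 0.0 lim 18
[0.581 0.027 0.09 ] [ -23.   24.  -42. -135.  -42.   71.] j5max -40 step 0 err 0.0 lim 19
[0.57  0.069 0.09 ] [ -20.   25.  -47. -144.  -44.   78.] j5max -42 step 1 err 0.0 lim 15
[0.574 0.112 0.09 ] [ -14.   26.  -49. -153.  -46.   82.] j5max -45 step 1 err 0.0 lim 12
[0.595 0.155 0.09 ] [  -7.   27.  -48. -161.  -45.   84.] j5max -45 step 1 err 0.0 lim 13
[0.02, -0.066, -0.052, 0.001, -0.004, 0.007]
[0.019, -0.167, -0.05, 0.001, -0.004, 0.007]
[0.026, -0.164, -0.031, 0.001, -0.004, 0.007]
[0.018, -0.169, 0.052, 0.001, -0.004, 0.007]
```

jog_arm([
  [1,0.01,-0.03,-0.03,0,0,0],
  [1,0.02,-0.065,-0.052,0,0,0],
  [1,0.02,-0.1,-0.052,0,0,0],
  [1,0.02,-0.135,-0.051,0,0,0],
  [1,0.019,-0.165,-0.05,0,0,0],
  [1,0.024,-0.168,-0.031,0,-0.004,0.007],
  [1,0.023,-0.168,-0.005,0,-0.004,0.007],
  [1,0.02,-0.169,0.025,0,-0.004,0.007],
  [1,0.018,-0.169,0.052,0,-0.004,0.007],
  [1,0.018,-0.169,0.052,0,-0.004,0.007],
])

```text
time_s: 8.25
tcp_pos: [0.6024, -0.0049, 0.0865]
ee_rot: [[-0.494, -0.154, 0.856], [-0.074, 0.988, 0.135], [-0.866, 0.003, -0.499]]
wrist_force: [0.2, 0.8, -0.5]
gripper_width: 0.006
```

Run:
```python
from look import *
s=sense();print(s['tcp_pos'],hinv(s['tcp_pos']),s['wrist_force'],s['time_s'])
look("6",("wrist","scene"))
rows(s,[(pre(a,.006,-.021,.09),R9) for a in range(-150,-228,-4)])
```

```text
[ 0.60240184 -0.00494373  0.08650366] [-0.09308293 -0.09749669  0.08650366] [ 0.21121268  0.78000766 -0.54586386] 8.25
[0.001, 0.015, -0.009, -0.0, 0.001, -0.004]
[0.003, 0.023, -0.012, -0.0, 0.001, -0.004]
[0.004, 0.031, -0.014, -0.0, 0.001, -0.004]
[0.006, 0.039, -0.016, -0.0, 0.001, -0.004]
[0.007, 0.048, -0.018, -0.0, 0.001, -0.004]
[0.007, 0.056, -0.019, -0.0, 0.001, -0.004]
[0.007, 0.065, -0.02, -0.0, 0.001, -0.004]
[0.007, 0.074, -0.02, -0.0, 0.001, -0.004]
[0.007, 0.083, -0.019, -0.0, 0.001, -0.004]
[0.007, 0.091, -0.018, -0.0, 0.001, -0.004]
[0.006, 0.1, -0.016, -0.0, 0.001, -0.004]
[0.005, 0.108, -0.014, -0.0, 0.001, -0.004]
[0.003, 0.116, -0.012, -0.0, 0.001, -0.004]
[0.001, 0.124, -0.008, -0.0, 0.001, -0.004]
[-0.001, 0.132, -0.005, -0.0, 0.001, -0.004]
[-0.003, 0.139, -0.001, -0.0, 0.001, -0.004]
[-0.006, 0.146, 0.004, -0.0, 0.001, -0.004]
[-0.008, 0.153, 0.008, -0.0, 0.001, -0.004]
[-0.011, 0.159, 0.014, -0.0, 0.001, -0.004]
[-0.015, 0.165, 0.019, -0.0, 0.001, -0.004]
```

View pics/wrist6.png

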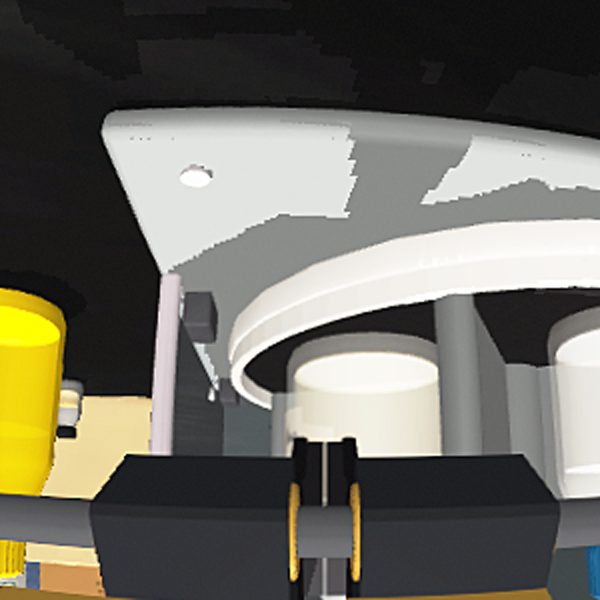

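View pics/scene6.png

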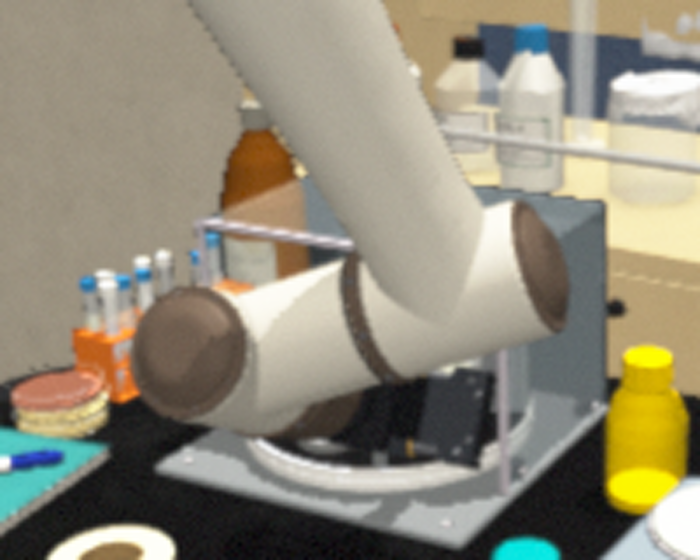

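jog_arm([
  [1,0.001,0.008,-0.009,0,0,0],
  [1,0.002,0.014,-0.009,0,0,0],
  [1,0.003,0.02,-0.011,0,0,0],
  [1,0.004,0.027,-0.013,0,0,0],
  [1,0.005,0.035,-0.015,0,0,0],
  [1,0.007,0.044,-0.017,0,0,0],
  [1,0.007,0.053,-0.019,0,0,0],
  [1,0.007,0.062,-0.02,0,0,0],
  [1,0.007,0.071,-0.02,0,0,0],
  [1,0.007,0.08,-0.019,0,0,0],
])

```text
time_s: 9.18
tcp_pos: [0.5658, 0.0718, 0.0925]
ee_rot: [[-0.494, -0.154, 0.856], [-0.076, 0.988, 0.134], [-0.866, 0.001, -0.499]]
wrist_force: [-0.9, -2.2, 0.9]
gripper_width: 0.001
```

Run:
```python
from look import *
s=sense();print(s['tcp_pos'],hinv(s['tcp_pos']),s['wrist_force'],s['time_s'],np.round(s['joints']))
look("7",("wrist","top"))
rows(s,[(pre(a,.006,-.021,.09),R9) for a in range(-186,-230,-3)])
```

```text
[0.56580856 0.07183538 0.09245793] [-0.12312316 -0.01792481  0.09245793] [-0.92405786 -2.19478451  0.86238454] 9.1833 [ -19.   24.  -47. -144.  -44.   78.]
[-0.001, 0.01, 0.006, -0.002, 0.001, -0.002]
[-0.001, 0.016, 0.007, -0.002, 0.001, -0.002]
[-0.002, 0.022, 0.009, -0.002, 0.001, -0.002]
[-0.003, 0.029, 0.01, -0.002, 0.001, -0.002]
[-0.004, 0.035, 0.012, -0.002, 0.001, -0.002]
[-0.006, 0.041, 0.015, -0.002, 0.001, -0.002]
[-0.007, 0.047, 0.017, -0.002, 0.001, -0.002]
[-0.009, 0.052, 0.02, -0.002, 0.001, -0.002]
[-0.01, 0.058, 0.023, -0.002, 0.001, -0.002]
[-0.012, 0.063, 0.026, -0.002, 0.001, -0.002]
[-0.014, 0.068, 0.03, -0.002, 0.001, -0.002]
[-0.016, 0.073, 0.034, -0.002, 0.001, -0.002]
[-0.019, 0.078, 0.038, -0.002, 0.001, -0.002]
[-0.021, 0.082, 0.042, -0.002, 0.001, -0.002]
[-0.024, 0.086, 0.046, -0.002, 0.001, -0.002]
```

View pics/wrist7.png

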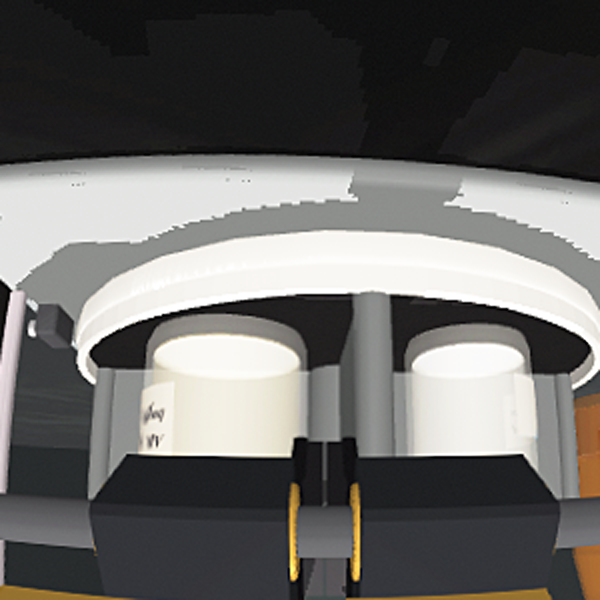

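View pics/top7.png

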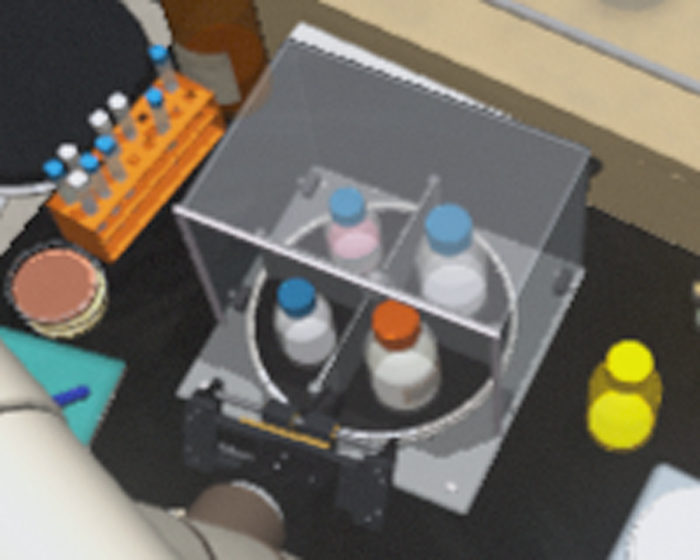

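jog_arm([
  [1,0,0.008,0.005,0,0,0],
  [1,-0.001,0.016,0.007,0,0,0],
  [1,-0.002,0.022,0.009,0,0,0],
  [1,-0.003,0.029,0.01,0,0,0],
  [1,-0.004,0.035,0.012,0,0,0],
  [1,-0.006,0.041,0.015,0,0,0],
  [1,-0.007,0.047,0.017,0,0,0],
  [1,-0.009,0.052,0.02,0,0,0],
  [1,-0.01,0.058,0.023,0,0,0],
  [1,-0.012,0.063,0.026,0,0,0],
])

```text
time_s: 10.12
tcp_pos: [0.5851, 0.1389, 0.0895]
ee_rot: [[-0.493, -0.155, 0.856], [-0.076, 0.988, 0.135], [-0.866, 0.001, -0.499]]
wrist_force: [-2.0, -1.2, 0.8]
gripper_width: 0.001
```

Run:
```python
from look import *
s=sense();print(s['tcp_pos'],hinv(s['tcp_pos']),s['wrist_force'],s['time_s'],np.round(s['joints']))
look("8",("wrist","top"))
rows(s,[(pre(a,.006,-.021,.09),R9) for a in range(-213,-230,-2)])
```

```text
[0.58513204 0.13889986 0.08947069] [-0.09825563  0.04728752  0.08947069] [-1.9697613  -1.24102825  0.79031299] 10.1167 [  -9.   27.  -49. -158.  -46.   84.]
[-0.0, -0.0, -0.001, -0.0, 0.001, -0.002]
[-0.002, 0.003, 0.002, -0.0, 0.001, -0.002]
[-0.003, 0.007, 0.004, -0.0, 0.001, -0.002]
[-0.004, 0.01, 0.007, -0.0, 0.001, -0.002]
[-0.006, 0.013, 0.009, -0.0, 0.001, -0.002]
[-0.007, 0.016, 0.012, -0.0, 0.001, -0.002]
[-0.009, 0.019, 0.015, -0.0, 0.001, -0.002]
[-0.011, 0.022, 0.018, -0.0, 0.001, -0.002]
[-0.012, 0.024, 0.021, -0.0, 0.001, -0.002]
```

View pics/wrist8.png

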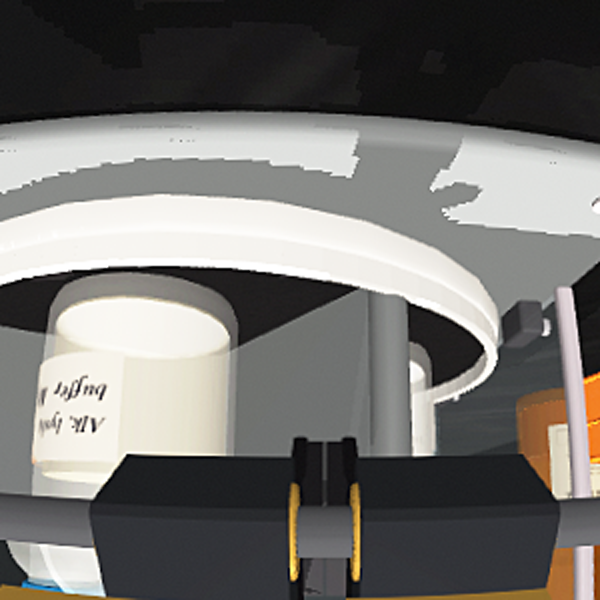

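View pics/top8.png

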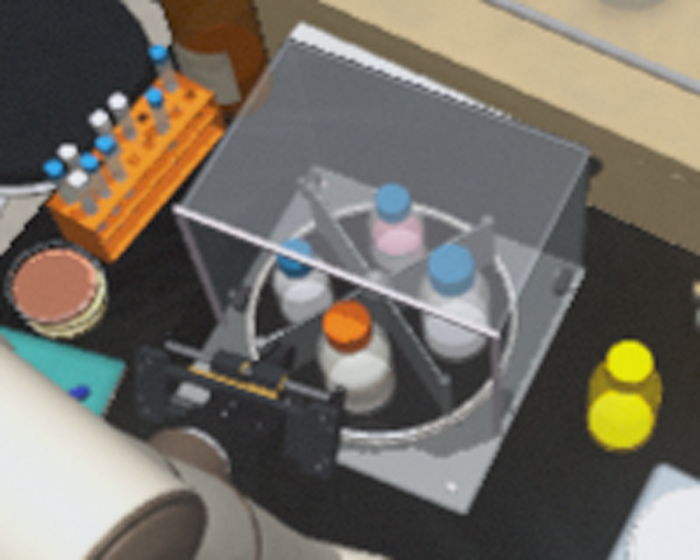

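jog_arm([
  [1,-0.002,0.003,0.002,0,0,0],
  [1,-0.003,0.007,0.004,0,0,0],
  [1,-0.004,0.01,0.007,0,0,0],
  [1,-0.006,0.013,0.009,0,0,0],
  [1,-0.007,0.016,0.012,0,0,0],
  [1,-0.009,0.019,0.015,0,0,0],
  [1,-0.01,0.021,0.017,0,0,0],
  [1,-0.01,0.021,0.017,0,0,0],
  [1,-0.01,0.014,-0.01,0,0,0],
  [1,-0.008,0.012,-0.05,0,0,0],
])

```text
time_s: 11.05
tcp_pos: [0.5466, 0.1434, 0.1209]
ee_rot: [[-0.493, -0.155, 0.856], [-0.076, 0.988, 0.135], [-0.867, 0.002, -0.499]]
wrist_force: [0.0, 0.5, 0.9]
gripper_width: 0.006
```

Run:
```python
from look import *
s=sense();print(s['tcp_pos'],hinv(s['tcp_pos']),s['wrist_force'],s['time_s'],np.round(s['joints']))
look("9",("wrist","top","scene"))
```

```text
[0.54656082 0.14340125 0.1208654 ] [-0.13631491  0.05500068  0.1208654 ] [0.03234234 0.48195258 0.86348153] 11.05 [  -9.   19.  -52. -156.  -42.   81.]
```

View pics/top9.png

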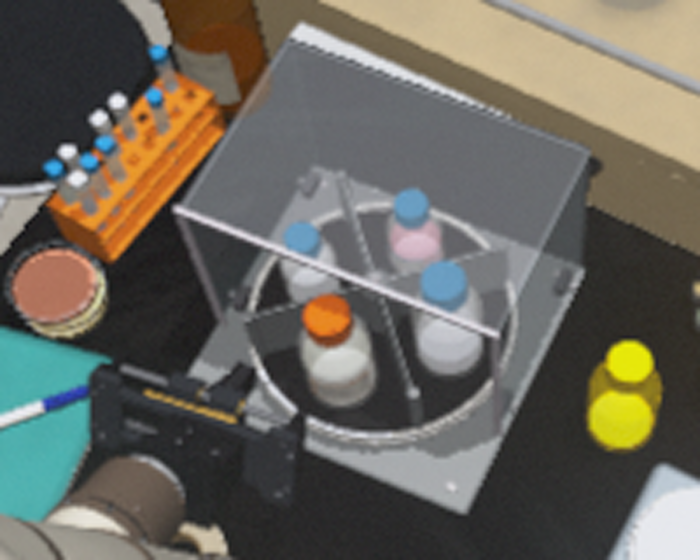

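View pics/scene9.png

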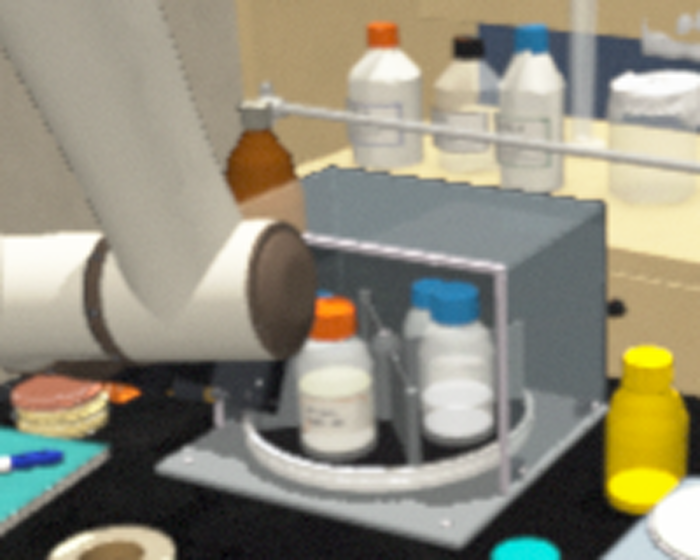

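View pics/wrist9.png

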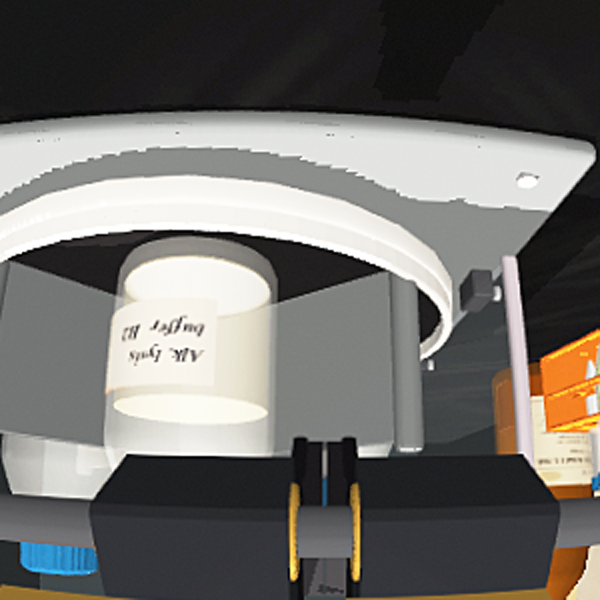

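Run:
```python
from look import *
c=load("top9");d=load("scene9")
a=c["frame"][:,:,::-1][120:190,165:235];b=d["frame"][:,:,::-1][160:230,175:245]
cv2.imwrite("pics/z9.png",cv2.resize(np.hstack([a,b]),None,fx=5.5,fy=5.5,interpolation=cv2.INTER_CUBIC))
```

```text
(no output)
```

View pics/z9.png

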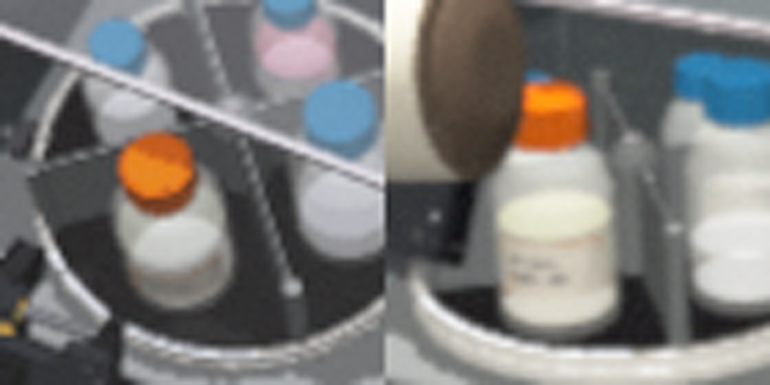

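Run:
```python
from look import *
c=load("top9");d=load("scene9")
T=lambda x,y:(x/5.5+165-.41,y/5.5+120-.41)
P=onz(c,T(157,163),.165)[0];print(P,hinv(P))
S=lambda x,y:((x-385)/5.5+175-.41,y/5.5+160-.41)
P2=onz(d,S(554,97),.165)[0];print(P2,hinv(P2))
th=np.linspace(0,2*np.pi,60)
def draw(c,x0,y0,P,tag):
    im=cv2.resize(c["frame"][:,:,::-1][y0:y0+70,x0:x0+70],None,fx=5.5,fy=5.5,interpolation=cv2.INTER_CUBIC)
    for r,z in ((.0215,.165),(.0215,.125),(.0345,.112),(.0345,.03)):
        pt=proj(c,np.c_[P[0]+r*np.cos(th),P[1]+r*np.sin(th),np.full(60,z)])
        pt=(pt+.5-[x0,y0])*5.5;cv2.polylines(im,[pt.astype(np.int32)],True,(0,255,0),1)
    return im
Pm=P
cv2.imwrite("pics/m9.png",np.hstack([draw(c,165,120,Pm,''),draw(d,175,160,Pm,'')]))
```

```text
[0.60877236 0.09750985 0.165     ] [-0.07816166  0.0040645   0.165     ]
[0.60299246 0.08598032 0.165     ] [-0.08488605 -0.00694094  0.165     ]
```

View pics/m9.png

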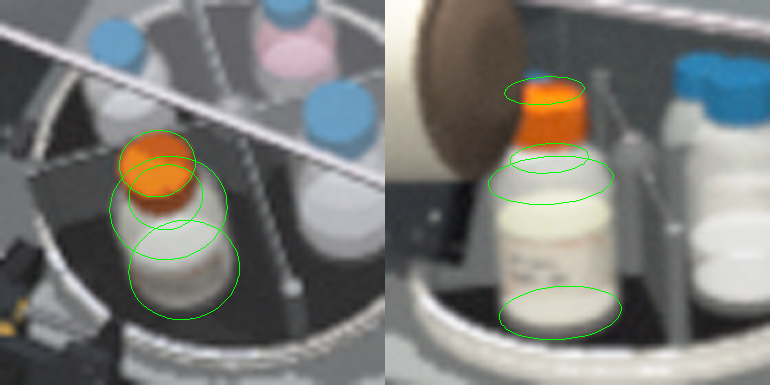

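Run:
```python
from look import *
s=sense()
B=np.array([-.079,.003]);R=toolR(6,60)
def holdat(x,y,z,R): return hw(x,y,z)+R[:,2]*.019
G=holdat(*B,.145,R)
W=[(hw(-.19,.04,.14),R9),(G-R[:,2]*.10,R)]
q=track(s['joints'],W+[(G,R),(G+[0,0,.03],R),(holdat(-.14,.003,.18,R),R),(holdat(-.20,.003,.19,R),R)])
rows(s,W+[(G,R)])
```

```text
[0.494 0.124 0.14 ] [ -14.   12.  -55. -148.  -39.   76.] j5max -39 step 1 err 0.0 lim 7
[0.538 0.089 0.186] [ -11.    5.  -42. -135.  -22.   56.] j5max -22 step 2 err 0.0 lim 7
[0.624 0.098 0.135] [ -11.   20.  -40. -151.  -32.   73.] j5max -23 step 2 err 0.0 lim 14
[0.624 0.098 0.165] [ -10.   15.  -36. -145.  -24.   65.] j5max -24 step 1 err 0.0 lim 15
[0.564 0.093 0.17 ] [ -12.   10.  -42. -142.  -26.   64.] j5max -24 step 0 err 0.0 lim 15
[0.504 0.088 0.18 ] [ -13.    3.  -46. -135.  -24.   57.] j5max -24 step 1 err 0.0 lim 15
[0.011, -0.012, -0.053, -0.001, 0.003, -0.001]
[-0.048, -0.053, -0.042, 0.044, 0.003, 0.025]
[-0.047, -0.058, 0.057, 0.044, 0.003, 0.025]
```

jog_arm([
  [1,0.005,-0.006,-0.03,0,0,0],
  [1,0.011,-0.012,-0.053,0,0,0],
  [1,-0.01,-0.025,-0.05,0.015,0,0.008],
  [1,-0.03,-0.04,-0.046,0.03,0,0.016],
  [-1,-0.048,-0.053,-0.042,0.044,0.003,0.025],
  [-1,-0.048,-0.053,-0.042,0.044,0.003,0.025],
  [-1,-0.048,-0.053,-0.042,0.044,0.003,0.025],
  [-1,-0.048,-0.053,-0.042,0.044,0.003,0.025],
  [-1,-0.048,-0.053,-0.042,0.044,0.003,0.025],
  [-1,-0.048,-0.053,-0.042,0.044,0.003,0.025],
])

```text
time_s: 12.03
tcp_pos: [0.539, 0.0898, 0.1819]
ee_rot: [[-0.503, -0.105, 0.858], [-0.051, 0.994, 0.092], [-0.863, 0.002, -0.505]]
wrist_force: [0.2, 1.2, 0.5]
gripper_width: 0.375
```

Run:
```python
from look import *
s=sense();print(s['tcp_pos'],hinv(s['tcp_pos']),s['wrist_force'],s['time_s'],np.round(s['joints']),s['gripper_width'])
look("10",("wrist","top","scene"))
```

```text
[0.53904843 0.08982977 0.1819156 ] [-0.14828371  0.0022457   0.1819156 ] [0.22400716 1.22630778 0.50608341] 12.0333 [ -11.    6.  -42. -136.  -22.   57.] 0.37469784822164276
```

View pics/top10.png

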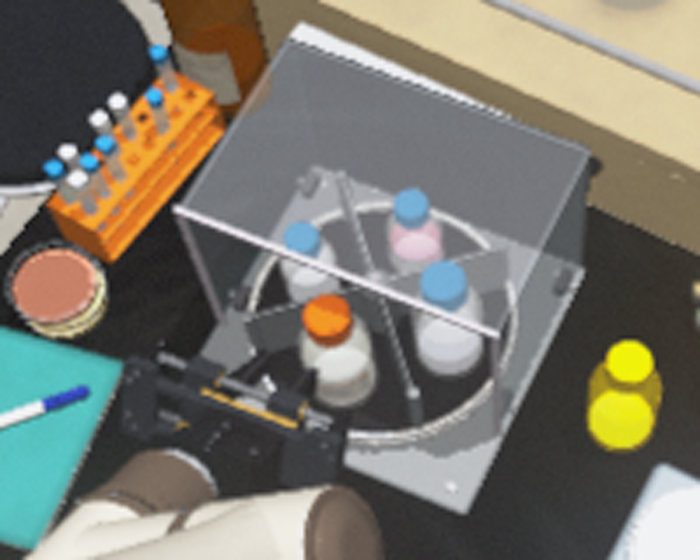

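View pics/wrist10.png

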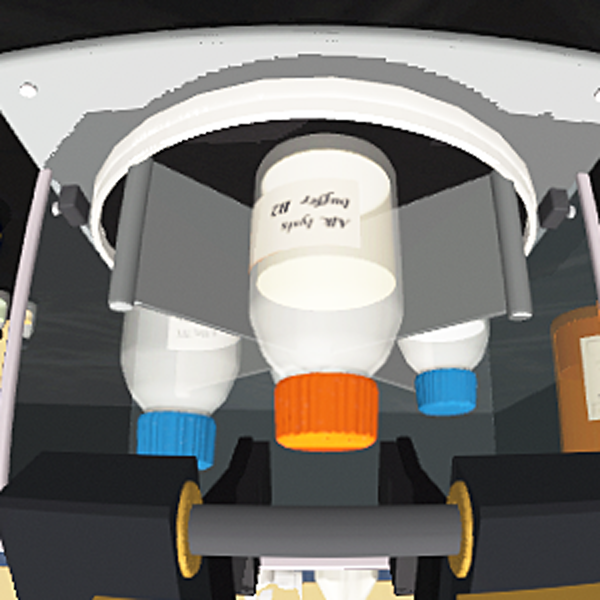

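Run:
```python
from look import *
c=load("wrist10")
for x,y in ((-.079,.003),(-.075,0),(-.083,0)):
  print(x,y)
  for z,r in ((.165,.0215),(.03,.0345)):
    th=np.linspace(0,6.28,80);P=np.array([hw(x+r*np.cos(t),y+r*np.sin(t),z) for t in th]);p=(wrist_proj(c,P)-[100,0])*2
    print(z,p.min(0).round(),p.max(0).round())
s=sense()
R=toolR(6,60)
for x in (-.079,):
  G=hw(x,.001,.145)+R[:,2]*.019
  rows(s,[(G-R[:,2]*.03,R),(G,R)])
```

```text
-0.079 0.003
0.165 [269. 437.] [372. 451.]
0.03 [250. 126.] [390. 204.]
-0.075 0
0.165 [263. 439.] [364. 452.]
0.03 [244. 131.] [383. 207.]
-0.083 0
0.165 [261. 436.] [365. 450.]
0.03 [243. 121.] [385. 200.]
[-0.002, -0.002, 0.067, 0.001, -0.004, -0.001]
[-0.002, -0.002, 0.097, 0.001, -0.004, -0.001]
```

jog_arm([
  [-1,0,0.001,0.003,0,0,0],
  [-1,-0.001,0.002,0.006,0,0,0],
  [-1,-0.001,0.002,0.01,0,0,0],
  [-1,-0.002,0.002,0.014,0,-0.002,0],
  [-1,-0.002,0.002,0.018,0,-0.004,0],
  [-1,-0.002,0.002,0.022,0,-0.004,0],
  [-1,-0.002,0.002,0.025,0,-0.004,0],
  [-1,-0.002,0.002,0.025,0,-0.004,0],
  [-1,-0.002,0.002,0.025,0,-0.004,0],
  [-1,-0.002,0.002,0.025,0,-0.004,0],
])

```text
time_s: 13.02
tcp_pos: [0.5625, 0.0938, 0.173]
ee_rot: [[-0.496, -0.105, 0.862], [-0.052, 0.994, 0.091], [-0.867, 0.001, -0.499]]
wrist_force: [0.0, -0.1, -0.0]
gripper_width: 0.999
```

Run:
```python
from look import *
s=sense();print(hinv(s['tcp_pos']),s['gripper_width'],s['time_s'],np.round(s['joints'],1))
R=toolR(6,60);G=hw(-.077,.005,.145)+R[:,2]*.019
rows(s,[(G,R)])
look("11",("wrist",))
```

```text
[-0.12455017  0.00424339  0.17304725] 0.9985235565129431 13.0167 [ -11.8    9.5  -42.  -141.6  -25.3   63.5]
[0.001, -0.0, 0.074, 0.001, 0.002, -0.001]
```

View pics/wrist11.png

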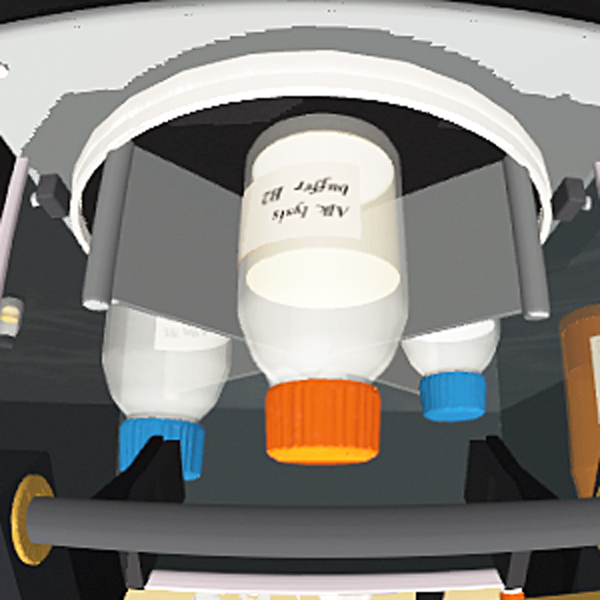

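jog_arm([
  [-1,0,0,0.01,0,0,0],
  [-1,0,0,0.02,0,0,0],
  [-1,0,0,0.03,0,0,0],
  [-1,0,0,0.04,0,0,0],
  [-1,0,0,0.05,0,0,0],
  [-1,0.001,0,0.058,0,0,0],
  [-1,0.001,0,0.066,0,0,0],
  [-1,0.001,0,0.072,0,0,0],
  [-1,0.001,0,0.074,0,0,0],
  [-1,0.001,0,0.074,0,0,0],
])

```text
time_s: 13.9
tcp_pos: [0.6261, 0.1006, 0.1348]
ee_rot: [[-0.496, -0.105, 0.862], [-0.051, 0.994, 0.092], [-0.867, 0.001, -0.499]]
wrist_force: [-0.0, -0.5, 0.5]
gripper_width: 0.998
```

Run:
```python
from look import *
s=sense();print(hinv(s['tcp_pos']),s['gripper_width'],s['time_s'],np.round(s['joints'],1),s['wrist_force'])
R=toolR(6,60);G=hw(-.077,.005,.145)+R[:,2]*.019
rows(s,[(G,R)])
look("12",("wrist","scene","top"))
```

```text
[-0.06062225  0.00571815  0.13482391] 0.9980014074688007 13.9 [ -11.    20.2  -39.5 -151.3  -31.9   73.7] [-0.02508414 -0.48691213  0.5230035 ]
[-0.001, -0.0, -0.0, 0.001, 0.001, -0.001]
```

View pics/wrist12.png

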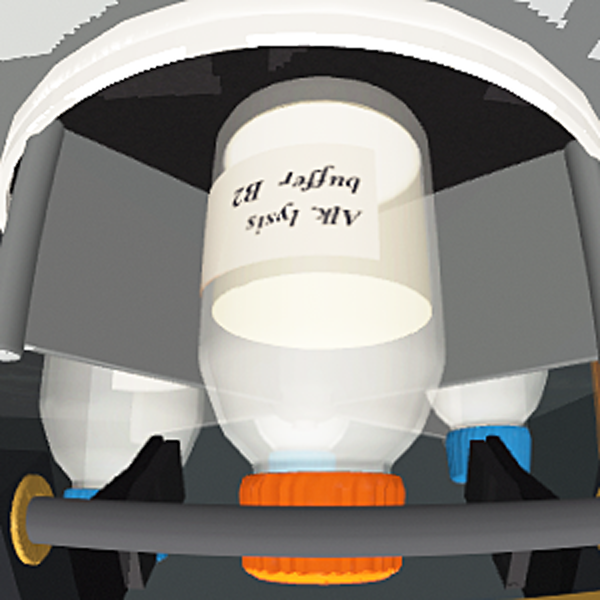

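View pics/scene12.png

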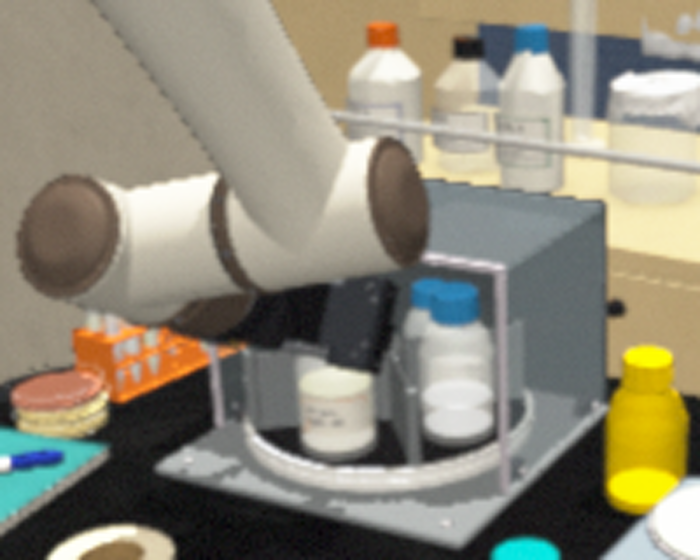

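View pics/top12.png

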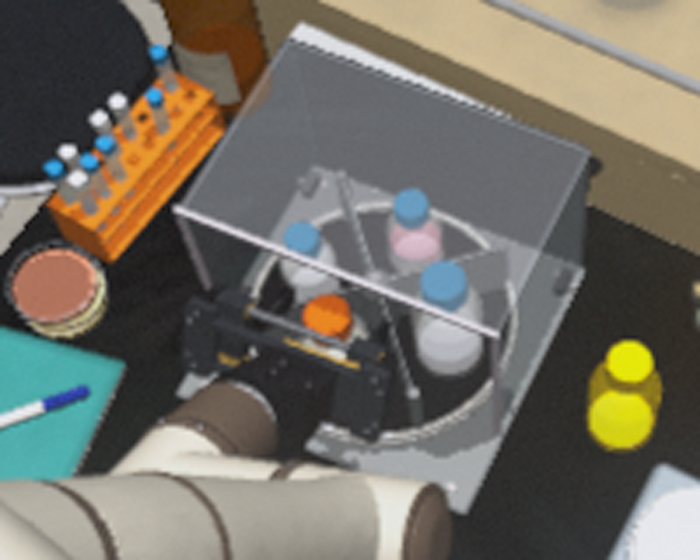

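jog_arm([
  [1,-0.001,0,0,0,0,0],
  [1,-0.001,0,0,0,0,0],
  [1,-0.001,0,0,0,0,0],
  [1,-0.001,0,0,0,0,0],
  [1,-0.001,0,0,0,0,0],
  [1,-0.001,0,0,0,0,0],
  [1,-0.001,0,0,0,0,0],
  [1,-0.001,0,0,0,0,0],
  [1,-0.001,0,0,0,0,0],
  [1,-0.001,0,0,0,0,0],
])

```text
time_s: 14.88
tcp_pos: [0.6265, 0.1004, 0.1362]
ee_rot: [[-0.496, -0.105, 0.862], [-0.051, 0.995, 0.091], [-0.867, 0.001, -0.499]]
wrist_force: [-0.6, -1.7, -0.2]
gripper_width: 0.484
```

Run:
```python
from look import *
s=sense();print(hinv(s['tcp_pos']),s['gripper_width'],s['time_s'],np.round(s['joints'],1),s['wrist_force'],s['moment'])
look("13",("wrist",))
```

```text
[-0.06028666  0.0054503   0.13621917] 0.48392092407270487 14.8833 [ -11.    20.   -39.4 -151.2  -31.7   73.5] [-0.6386161  -1.67633101 -0.21273473] [-0.36132739  1.77729316 -0.27355938]
```

View pics/wrist13.png

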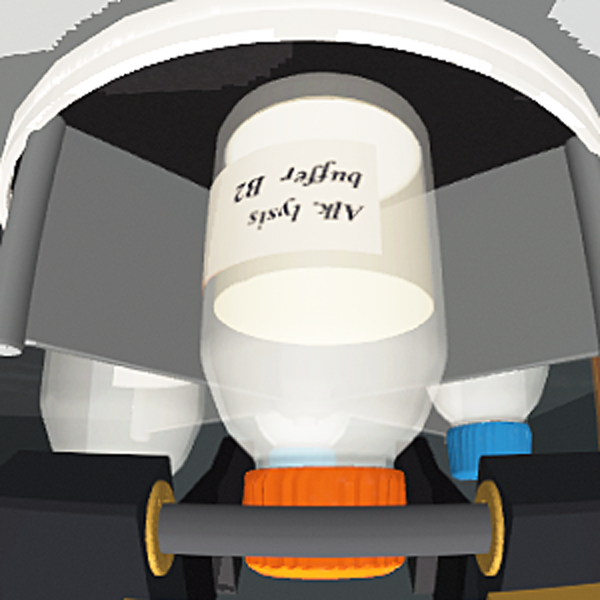

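jog_arm([
  [1,-0.001,0,-0.001,0,0,0],
  [1,-0.003,0,-0.002,0,0,0],
  [1,-0.006,0,-0.003,0,0,0],
  [1,-0.009,0,-0.005,0,0,0],
  [1,-0.013,0,-0.007,0,0,0],
  [1,-0.016,0,-0.009,0,0,0],
  [1,-0.019,0,-0.011,0,0,0],
  [1,-0.022,0,-0.0125,0,0,0],
  [1,-0.022,0,-0.0125,0,0,0],
  [1,-0.022,0,-0.0125,0,0,0],
])

```text
time_s: 15.77
tcp_pos: [0.6266, 0.1007, 0.1621]
ee_rot: [[-0.495, -0.105, 0.862], [-0.052, 0.994, 0.091], [-0.867, 0.001, -0.498]]
wrist_force: [-0.2, -0.4, -3.5]
gripper_width: 0.483
```

Run:
```python
from look import *
s=sense();print(hinv(s['tcp_pos']),s['gripper_width'],s['time_s'],np.round(s['joints'],1),s['wrist_force'],s['moment'])
look("14",("wrist","scene"))
R=toolR(6,60);h=lambda x,y,z:hw(x,y,z)+R[:,2]*.019
W=[(h(-.13,.004,.174),R),(h(-.19,.002,.18),R)]
track(s['joints'],W);rows(s,W)
```

```text
[-0.06011612  0.00570671  0.16206937] 0.4829323622144901 15.7667 [  -9.8   16.2  -36.3 -146.6  -25.5   67.2] [-0.2078371  -0.35263581 -3.46277553] [-0.34026189  2.8364938   0.01518079]
[0.573 0.095 0.164] [ -12.   12.  -42. -144.  -27.   67.] j5max -26 step 0 err 0.0 lim 17
[0.514 0.088 0.17 ] [ -14.    6.  -47. -139.  -27.   62.] j5max -27 step 1 err 0.0 lim 14
[0.024, -0.0, -0.048, 0.001, 0.003, -0.0]
[0.049, -0.001, -0.103, 0.001, 0.003, -0.0]
```

View pics/wrist14.png

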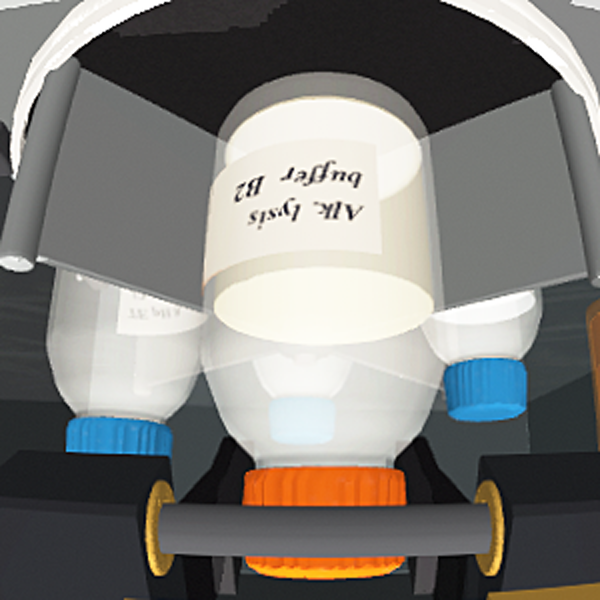

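View pics/scene14.png

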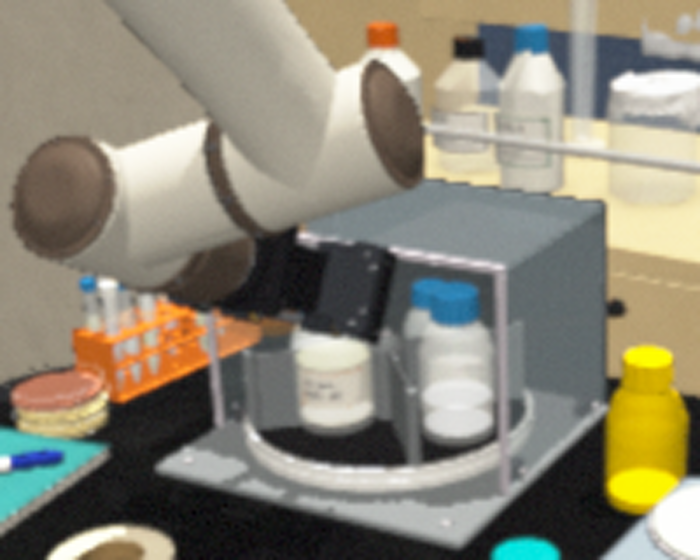

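Run:
```python
from look import *
s=sense()
R=toolR(6,60);h=lambda x,y,z:hw(x,y,z)+R[:,2]*.019
def hwd(x,y,z,yaw): R=toolR(yaw,60);return (np.array([x,y,z])+R[:,2]*.019,R)
for ye in (5,15,25):
  W=[(h(-.13,.004,.174),R),(h(-.18,.002,.18),R),hwd(.48,-.05,.215,10),hwd(.53,-.17,.235,ye),hwd(.597,-.289,.235,ye),hwd(.597,-.289,.181,ye)]
  print(ye);q=track(s['joints'],W)
```

```text
5
[0.573 0.095 0.164] [ -12.   12.  -42. -144.  -27.   67.] j5max -26 step 0 err 0.0 lim 17
[0.524 0.089 0.17 ] [ -14.    7.  -46. -139.  -27.   63.] j5max -27 step 0 err 0.0 lim 15
[ 0.496 -0.047  0.206] [-21.  -1. -35. -89. -27.  16.] j5max -21 step 5 err 0.0 lim 12
[ 0.546 -0.169  0.225] [-30.   5. -24. -80. -30.   8.] j5max -27 step 1 err 0.0 lim 18
[ 0.613 -0.288  0.225] [-36.  16. -10. -74. -36.   5.] j5max -31 step 1 err 0.0 lim 21
[ 0.613 -0.288  0.172] [-39.  21. -12. -83. -37.  17.] j5max -37 step 1 err 0.0 lim 27
15
[0.573 0.095 0.164] [ -12.   12.  -42. -144.  -27.   67.] j5max -26 step 0 err 0.0 lim 17
[0.524 0.089 0.17 ] [ -14.    7.  -46. -139.  -27.   63.] j5max -27 step 0 err 0.0 lim 15
[ 0.496 -0.047  0.206] [-21.  -1. -35. -89. -27.  16.] j5max -21 step 5 err 0.0 lim 12
[ 0.546 -0.166  0.225] [-33.   8. -21. -77. -42.  11.] j5max -28 step 1 err 0.0 lim 19
[ 0.613 -0.285  0.225] [-39.  19.  -6. -71. -48.   8.] j5max -42 step 1 err 0.0 lim 33
[ 0.613 -0.285  0.172] [-41.  23.  -8. -77. -47.  17.] j5max -47 step 1 err 0.0 lim 38
25
[0.573 0.095 0.164] [ -12.   12.  -42. -144.  -27.   67.] j5max -26 step 0 err 0.0 lim 17
[0.524 0.089 0.17 ] [ -14.    7.  -46. -139.  -27.   63.] j5max -27 step 0 err 0.0 lim 15
[ 0.496 -0.047  0.206] [-21.  -1. -35. -89. -27.  16.] j5max -21 step 5 err 0.0 lim 12
[ 0.545 -0.163  0.225] [-35.  11. -17. -73. -52.  15.] j5max -29 step 2 err 0.0 lim 20
[ 0.612 -0.282  0.225] [-40.  22.  -2. -68. -58.  11.] j5max -53 step 1 err 0.0 lim 43
[ 0.612 -0.282  0.172] [-41.  26.  -4. -72. -57.  18.] j5max -57 step 1 err 0.0 lim 48
```

jog_arm([
  [1,0.002,0,-0.005,0,0,0],
  [1,0.006,0,-0.013,0,0,0],
  [1,0.011,0,-0.023,0,0,0],
  [1,0.016,0,-0.033,0,0,0],
  [1,0.021,0,-0.043,0,0,0],
  [1,0.026,0,-0.054,0,0,0],
  [1,0.032,0,-0.066,0,0,0],
  [1,0.038,-0.001,-0.079,0,0,0],
  [1,0.043,-0.001,-0.09,0,0,0],
  [1,0.046,-0.001,-0.098,0,0,0],
])

```text
time_s: 16.7
tcp_pos: [0.5173, 0.0882, 0.1704]
ee_rot: [[-0.496, -0.105, 0.862], [-0.052, 0.994, 0.091], [-0.867, 0.001, -0.499]]
wrist_force: [1.1, -0.6, -4.7]
gripper_width: 0.478
```

Run:
```python
from look import *
s=sense();print(s['tcp_pos'],hinv(s['tcp_pos']),s['gripper_width'],s['time_s'],np.round(s['joints'],1),s['wrist_force'],s['moment'])
def hwd(x,y,z,yaw): R=toolR(yaw,60);return (np.array([x,y,z])+R[:,2]*.019,R)
W=[hwd(.488,.04,.195,7.5),hwd(.483,-.0,.208,9),hwd(.482,-.05,.218,10)]
track(s['joints'],W)
rows(s,W)
```

```text
[0.5173264  0.08815545 0.17038912] [-0.17006966  0.00239491  0.17038912] 0.4784654123460177 16.7 [ -14.2    6.   -46.8 -139.   -27.2   62.6] [ 1.06716598 -0.60226316 -4.71412082] [-0.29236197  2.90574217 -0.01239678]
[0.504 0.042 0.186] [ -15.    1.  -40. -115.  -21.   38.] j5max -21 step 2 err 0.0 lim 12
[0.499 0.003 0.198] [-15.  -1. -37. -99. -21.  22.] j5max -20 step 1 err 0.0 lim 11
[ 0.498 -0.047  0.208] [-20.  -1. -34. -88. -26.  15.] j5max -21 step 1 err 0.0 lim 12
[-0.004, -0.044, -0.023, -0.022, 0.001, -0.014]
[-0.011, -0.083, -0.037, -0.045, 0.001, -0.027]
[-0.017, -0.133, -0.048, -0.06, 0.001, -0.035]
```

jog_arm([
  [1,-0.001,-0.008,-0.004,-0.004,0,-0.003],
  [1,-0.002,-0.02,-0.01,-0.01,0,-0.006],
  [1,-0.003,-0.032,-0.017,-0.016,0.001,-0.01],
  [1,-0.004,-0.044,-0.023,-0.022,0.001,-0.014],
  [1,-0.007,-0.058,-0.028,-0.03,0.001,-0.019],
  [1,-0.009,-0.071,-0.033,-0.038,0.001,-0.023],
  [1,-0.011,-0.084,-0.037,-0.045,0.001,-0.027],
  [1,-0.013,-0.1,-0.041,-0.05,0.001,-0.03],
  [1,-0.015,-0.117,-0.045,-0.055,0.001,-0.033],
  [1,-0.017,-0.133,-0.048,-0.06,0.001,-0.035],
])

```text
time_s: 17.53
tcp_pos: [0.4997, -0.0473, 0.2099]
ee_rot: [[-0.491, -0.176, 0.853], [-0.087, 0.984, 0.153], [-0.867, 0.001, -0.498]]
wrist_force: [0.7, 0.2, -3.4]
gripper_width: 0.482
```

Run:
```python
from look import *
s=sense();print(s['tcp_pos'],s['gripper_width'],s['time_s'],np.round(s['joints'],1),s['wrist_force'],s['moment'])
def hwd(x,y,z,yaw): R=toolR(yaw,60);return (np.array([x,y,z])+R[:,2]*.019,R)
W=[hwd(.505,-.11,.23,12.5),hwd(.535,-.17,.235,15),hwd(.565,-.23,.235,15)]
track(s['joints'],W)
rows(s,W)
look("15",("scene",))
```

```text
[ 0.49965761 -0.04727677  0.20991619] 0.48189782963027905 17.5333 [-20.4  -1.2 -34.  -88.1 -26.2  14.3] [ 0.72780111  0.20399481 -3.40108132] [-0.48048441  2.72557389 -0.02894952]
[ 0.521 -0.106  0.22 ] [-27.   3. -28. -81. -34.  12.] j5max -27 step 1 err 0.0 lim 18
[ 0.551 -0.166  0.225] [-33.   8. -21. -77. -41.  11.] j5max -35 step 1 err 0.0 lim 26
[ 0.581 -0.226  0.225] [-36.  14. -14. -74. -45.  10.] j5max -42 step 1 err 0.0 lim 32
[-0.015, -0.062, 0.004, -0.035, 0.002, -0.021]
[-0.028, -0.126, 0.018, -0.073, 0.002, -0.043]
[-0.038, -0.19, 0.034, -0.073, 0.002, -0.043]
```

View pics/scene15.png

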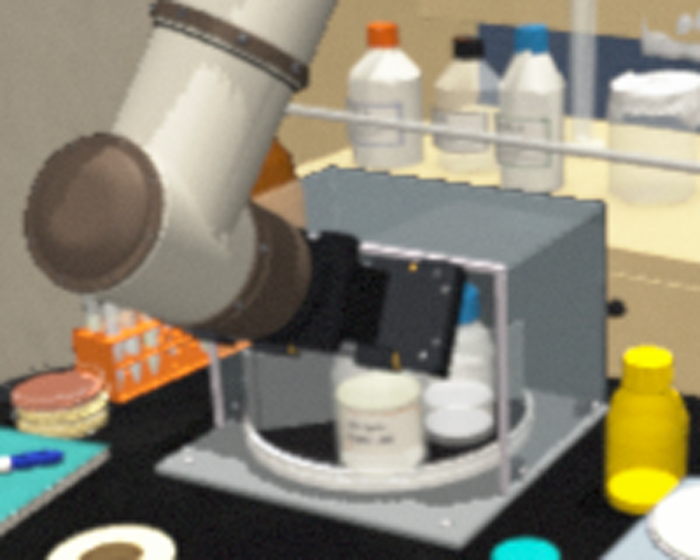

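Scene15 shows the bottle upright in the gripper at about (380,420) in the crop, well in front of the hood. On to the plate.

jog_arm([
  [1,-0.003,-0.012,0.001,-0.007,0,-0.004],
  [1,-0.007,-0.028,0.002,-0.016,0.001,-0.01],
  [1,-0.011,-0.045,0.003,-0.026,0.002,-0.016],
  [1,-0.015,-0.062,0.004,-0.035,0.002,-0.021],
  [1,-0.019,-0.083,0.008,-0.048,0.002,-0.028],
  [1,-0.024,-0.105,0.013,-0.06,0.002,-0.036],
  [1,-0.028,-0.126,0.018,-0.073,0.002,-0.043],
  [1,-0.031,-0.147,0.023,-0.073,0.002,-0.043],
  [1,-0.034,-0.168,0.028,-0.073,0.002,-0.043],
  [1,-0.038,-0.185,0.033,-0.073,0.002,-0.043],
])

```text
time_s: 18.42
tcp_pos: [0.5792, -0.2223, 0.2251]
ee_rot: [[-0.485, -0.257, 0.836], [-0.128, 0.966, 0.223], [-0.865, 0.001, -0.501]]
wrist_force: [-0.0, 0.9, -4.2]
gripper_width: 0.479
```

Run:
```python
from look import *
s=sense();print(s['tcp_pos'],s['gripper_width'],s['time_s'],np.round(s['joints'],1),s['wrist_force'],s['moment'])
for n in ("wrist","top","scene"):
    c=capture(n);np.savez(n+"16.npz",**{k:np.array(v) for k,v in c.items()});a=c["frame"][:,:,::-1]
    a={"wrist":a[0:300,80:420],"top":a[150:290,200:380],"scene":a[150:300,230:400]}[n]
    k={"wrist":2,"top":4,"scene":4}[n]
    cv2.imwrite(f"pics/{n}16.png",cv2.resize(a,None,fx=k,fy=k,interpolation=cv2.INTER_CUBIC))
```

```text
[ 0.57922532 -0.22233573  0.22511034] 0.4789012141762833 18.4167 [-36.2  13.3 -14.3 -74.1 -44.5  10. ] [-0.00506272  0.86690397 -4.22158228] [-0.77245736  2.753429    0.00538016]
```

View pics/wrist16.png

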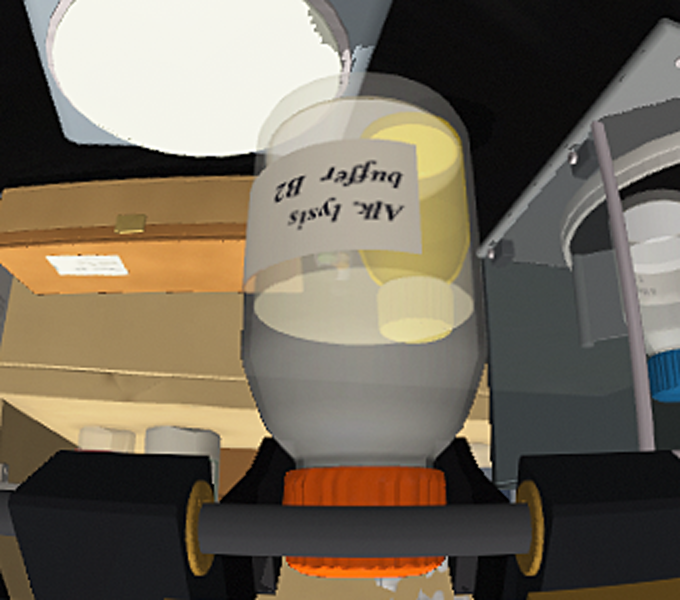

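View pics/top16.png

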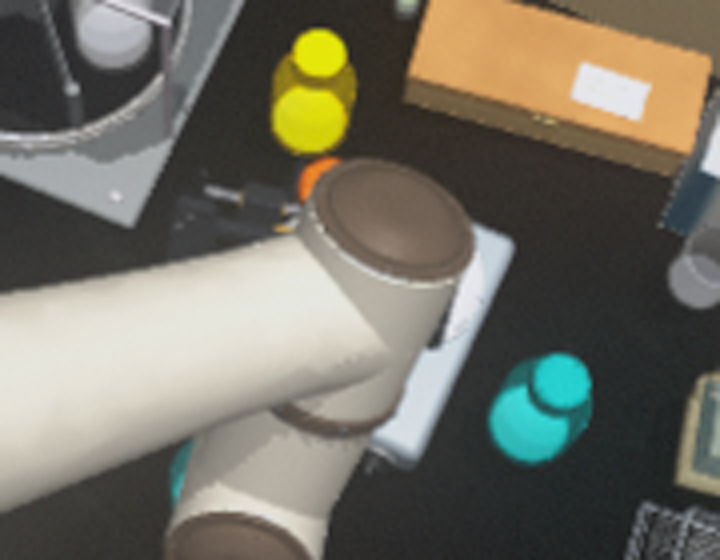

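View pics/scene16.png

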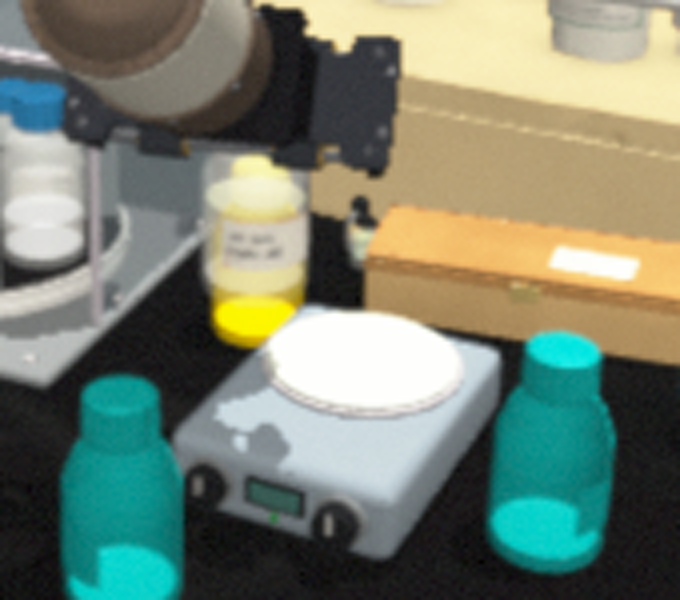

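```bash
cat > plate.py <<'E'
from kin import *
def wrayz(c,uv,z):
    uv=np.atleast_2d(uv).astype(float);d=uv-[float(c['cx']),float(c['cy'])];r=np.hypot(*d.T);th=r/f(c)
    v=np.c_[np.sin(th)*d[:,0]/r,np.sin(th)*d[:,1]/r,np.cos(th)];M=c['world_from_camera'];D=v@M[:3,:3].T;o=M[:3,3]
    return o+D*((z-o[2])/D[:,2])[:,None]
def plate(n,seed,th,excl=None):
    c=load(n);im=c['frame'].min(2)
    m=(im>th).astype(np.uint8);_,lab=cv2.connectedComponents(m,connectivity=4);l=lab[seed[1],seed[0]];mm=(lab==l).astype(np.uint8)
    ct=max(cv2.findContours(mm,cv2.RETR_EXTERNAL,cv2.CHAIN_APPROX_NONE)[0],key=len)[:,0].astype(float)
    hull=cv2.convexHull(ct.astype(np.float32))[:,0]
    ct=ct[(ct[:,1]>1)]
    if excl: ct=ct[~((ct[:,0]>excl[0])&(ct[:,1]>excl[1]))]
    P=(wrayz if n.startswith("wrist") else onz)(c,ct,.066)[:,:2]
    r=least_squares(lambda p:np.hypot(P[:,0]-p[0],P[:,1]-p[1])-p[2],[.597,-.29,.06],loss='soft_l1',f_scale=.002)
    print(n,l,mm.sum(),len(P),r.x.round(4),np.std(r.fun).round(4))
E
python3 - <<'E'
from plate import *
plate("wrist1",(72,104),250);plate("top0",(300,216),222);plate("top1",(300,216),222);plate("scene16",(320,240),245);plate("scene1",(320,240),245)
plate("wrist16",(170,30),250,(210,0))
plate("wrist16",(170,30),250)
E
```

```text
wrist1 42 2156 157 [ 0.6008 -0.2886  0.0607] 0.0013
top0 13 1096 110 [ 0.6029 -0.2901  0.0596] 0.0015
top1 50 1191 123 [ 0.6013 -0.2903  0.0623] 0.002
scene16 10 809 101 [ 0.5967 -0.2939  0.0576] 0.0017
scene1 11 811 101 [ 0.5965 -0.2933  0.0576] 0.0016
wrist16 0 196450 592 [161934.6268 229594.5484 280956.3865] 0.0699
wrist16 0 196450 1374 [ 0.4328 -0.2716  0.4218] 25.5357
```

Run:
```python
from plate import *
c=load("wrist16");print(c['frame'][30,140:260:10].tolist())
for th in (232,240,246): plate("wrist16",(150,40),th,(205,0))
```

```text
[[244, 244, 235], [245, 245, 236], [245, 245, 236], [245, 245, 236], [245, 245, 236], [244, 245, 236], [244, 244, 236], [245, 244, 236], [244, 245, 236], [245, 244, 236], [244, 245, 236], [115, 115, 104]]
wrist16 1 8529 142 [ 0.6002 -0.289   0.0606] 0.0006
wrist16 0 196133 609 [215869.1285 306105.8958 374566.8342] 0.0671
wrist16 0 196380 587 [212982.8139 302014.2871 369559.6338] 0.0679
```

Run:
```python
from look import *
c=load("wrist16");s=sense();p=np.array(s['tcp_pos']);R=np.array(s['ee_rot'])
fw=np.array([R[0,2],R[1,2],0]);fw/=np.linalg.norm(fw);lat=R[:,1]
th=np.linspace(0,6.28,80)
for e_ in (-.006,-.003,0,.003,.006):
    h0=p-R[:,2]*.019+fw*e_
    o=[]
    for z,r in ((p[2]-.106,.0345),(p[2]-.106+.135,.0215),(p[2]-.106+.07,.0345)):
        P=np.c_[h0[0]+r*np.cos(th),h0[1]+r*np.sin(th),np.full(80,z)];q=(wrist_proj(c,P)-[80,0])*2
        o+=[q.min(0).round(),q.max(0).round()]
    print(e_,*o)
W=toolR(15,60)
B=np.array([.600,-.2895])
def tgt(z,e_=0): 
    t=np.array([B[0],B[1],0])+ (W[:,2]*.019) - np.r_[fw[:2]*e_,0]; t[2]=z; return t
wp=[(tgt(.225),W),(tgt(.185),W),(tgt(.1735),W)]
track(s['joints'],wp);rows(s,wp)
```

```text
-0.006 [256.  54.] [470. 184.] [280. 567.] [447. 581.] [237. 283.] [489. 364.]
-0.003 [257.  61.] [468. 188.] [282. 566.] [445. 580.] [239. 289.] [487. 367.]
0 [258.  69.] [467. 192.] [283. 565.] [444. 579.] [242. 294.] [485. 369.]
0.003 [260.  75.] [466. 196.] [285. 564.] [442. 578.] [244. 298.] [483. 371.]
0.006 [261.  82.] [464. 200.] [286. 564.] [441. 576.] [246. 303.] [481. 373.]
[ 0.616 -0.285  0.225] [-39.  19.  -6. -71. -47.   8.] j5max -45 step 1 err 0.0 lim 36
[ 0.616 -0.285  0.185] [-40.  22.  -8. -75. -47.  15.] j5max -47 step 0 err 0.0 lim 38
[ 0.616 -0.285  0.174] [-40.  23.  -8. -77. -47.  17.] j5max -47 step 0 err 0.0 lim 38
[-0.009, -0.071, 0.016, -0.001, -0.001, -0.002]
[0.025, -0.071, 0.036, -0.001, -0.001, -0.002]
[0.035, -0.071, 0.042, -0.001, -0.001, -0.002]
```

jog_arm([
  [1,-0.001,-0.01,0.002,0,0,0],
  [1,-0.003,-0.025,0.005,0,0,0],
  [1,-0.005,-0.042,0.009,0,0,0],
  [1,-0.007,-0.057,0.013,0,0,0],
  [1,-0.009,-0.068,0.016,0,0,0],
  [1,-0.006,-0.071,0.018,0,0,-0.002],
  [1,0.003,-0.071,0.023,0,0,-0.002],
  [1,0.011,-0.071,0.028,0,0,-0.002],
  [1,0.019,-0.071,0.033,0,0,-0.002],
  [1,0.024,-0.071,0.036,0,0,-0.002],
])

```text
time_s: 19.4
tcp_pos: [0.6153, -0.2841, 0.1851]
ee_rot: [[-0.485, -0.258, 0.836], [-0.129, 0.966, 0.223], [-0.865, 0.0, -0.502]]
wrist_force: [-0.3, 1.0, -3.5]
gripper_width: 0.481
```

Run:
```python
from look import *
s=sense();print(s['tcp_pos'],s['gripper_width'],s['time_s'],np.round(s['joints'],1),s['wrist_force'])
W=toolR(15,60);B=np.array([.600,-.2895,0])
t=B+W[:,2]*.019;t[2]=.1725;rows(s,[(t,W)]);print(np.array(s['tcp_pos'])-W[:,2]*.019)
for n in ("wrist","scene"):
    c=capture(n);np.savez(n+"17.npz",**{k:np.array(v) for k,v in c.items()});a=c["frame"][:,:,::-1]
    a={"wrist":a[0:300,80:420],"scene":a[150:300,230:400]}[n]
    k={"wrist":2,"scene":4}[n]
    cv2.imwrite(f"pics/{n}17.png",cv2.resize(a,None,fx=k,fy=k,interpolation=cv2.INTER_CUBIC))
```

```text
[ 0.61527392 -0.28411483  0.18505712] 0.48058485680246027 19.4 [-39.8  22.2  -7.8 -75.3 -46.9  14.4] [-0.31771966  1.03291234 -3.47950699]
[0.011, -0.001, 0.007, -0.001, -0.002, -0.001]
[ 0.59938011 -0.28837356  0.19455712]
```

View pics/wrist17.png

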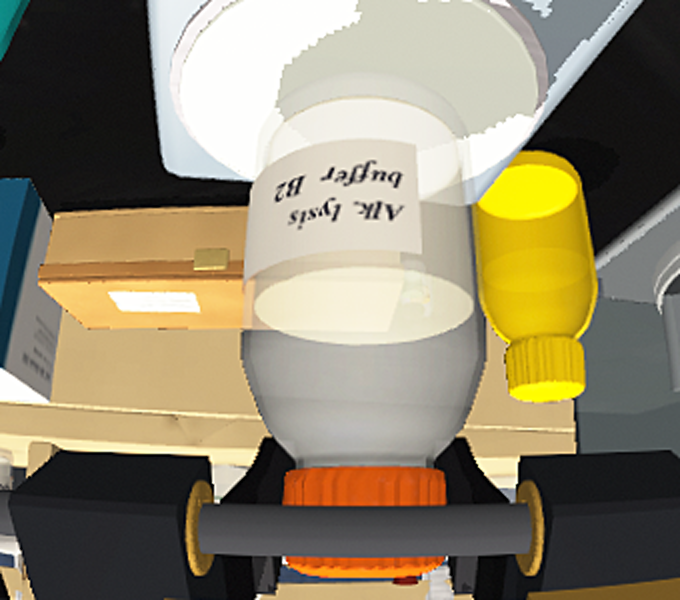

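View pics/scene17.png

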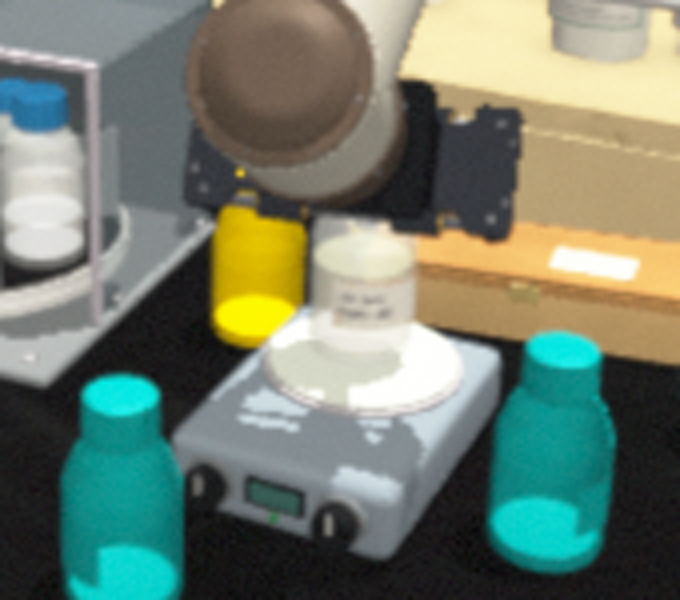

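jog_arm([
  [1,0.002,0,0.001,0,0,0],
  [1,0.004,-0.001,0.002,0,0,0],
  [1,0.006,-0.001,0.0035,0,0,0],
  [1,0.007,-0.001,0.004,0,0,0],
  [1,0.008,-0.001,0.005,0,0,0],
  [1,0.009,-0.001,0.0055,0,0,0],
  [1,0.01,-0.001,0.006,0,0,0],
  [1,0.011,-0.001,0.0065,0,0,0],
  [1,0.011,-0.001,0.0065,0,0,0],
  [1,0.011,-0.001,0.0065,0,0,0],
])

```text
time_s: 20.33
tcp_pos: [0.6164, -0.2862, 0.1737]
ee_rot: [[-0.484, -0.257, 0.836], [-0.13, 0.966, 0.222], [-0.865, -0.002, -0.501]]
wrist_force: [-0.0, -0.6, -3.7]
gripper_width: 0.482
```

Run:
```python
from look import *
s=sense();print(s['tcp_pos'],s['gripper_width'],s['time_s'],s['wrist_force'],s['moment'])
print(np.array(s['tcp_pos'])-toolR(15,60)[:,2]*.019)
```

```text
[ 0.61637701 -0.28615502  0.17373434] 0.4823329459188564 20.3333 [-0.01288065 -0.62195313 -3.74533964] [-0.68228863  2.7430007   0.03648877]
[ 0.6004832  -0.29041376  0.18323434]
```

Still 1 to 2 mm above the plate, since the weight is still on the wrist. I'll creep down until it touches.

jog_arm([
  [1,0.0005,0,0.0003,0,0,0],
  [1,0.001,0,0.0006,0,0,0],
  [1,0.001,0,0.0006,0,0,0],
  [1,0.0015,0,0.0009,0,0,0],
  [1,0.0015,0,0.0009,0,0,0],
  [1,0.002,0,0.001,0,0,0],
  [1,0.002,0,0.001,0,0,0],
  [1,0.002,0,0.001,0,0,0],
  [1,0.002,0,0.001,0,0,0],
  [1,0.002,0,0.001,0,0,0],
])

```text
time_s: 21.17
tcp_pos: [0.6166, -0.2863, 0.1723]
ee_rot: [[-0.483, -0.257, 0.837], [-0.131, 0.966, 0.222], [-0.866, -0.002, -0.5]]
wrist_force: [-1.6, 0.3, 0.1]
gripper_width: 0.482
```

jog_arm([
  [-1,0,0,0,0,0,0],
  [-1,0,0,0,0,0,0],
  [-1,0,0,0,0,0,0],
  [-1,0,0,0,0,0,0],
  [-1,0,0,0,0,0,0],
  [-1,0,0,0,0,0,0],
  [-1,0,0,0,0,0,0],
  [-1,0,0,0,0,0,0],
  [-1,0,0,0,0,0,0],
  [-1,0,0,0,0,0,0],
])

```text
time_s: 22.0
tcp_pos: [0.6163, -0.2862, 0.1716]
ee_rot: [[-0.484, -0.257, 0.837], [-0.131, 0.966, 0.222], [-0.865, -0.002, -0.501]]
wrist_force: [0.4, 0.4, 0.0]
gripper_width: 0.998
```

Run:
```python
from look import *
s=sense();print(s['tcp_pos'],s['gripper_width'],s['time_s'],s['wrist_force'])
p=np.array(s['tcp_pos']);W=toolR(15,60)
wp=[(p-W[:,2]*.12,W)]
track(s['joints'],wp);rows(s,wp)
for n in ("wrist","scene"):
    c=capture(n);a=c["frame"][:,:,::-1]
    a={"wrist":a[0:300,80:420],"scene":a[150:300,230:400]}[n]
    k={"wrist":2,"scene":4}[n]
    cv2.imwrite(f"pics/{n}18.png",cv2.resize(a,None,fx=k,fy=k,interpolation=cv2.INTER_CUBIC))
```

```text
[ 0.61626702 -0.28619872  0.17157185] 0.9978700335622664 22.0 [0.42632709 0.449757   0.01901752]
[ 0.516 -0.313  0.232] [-49.  15. -11. -70. -56.  13.] j5max -47 step 1 err 0.0 lim 38
[0.0, -0.0, -0.12, -0.002, -0.001, 0.001]
```

View pics/wrist18.png

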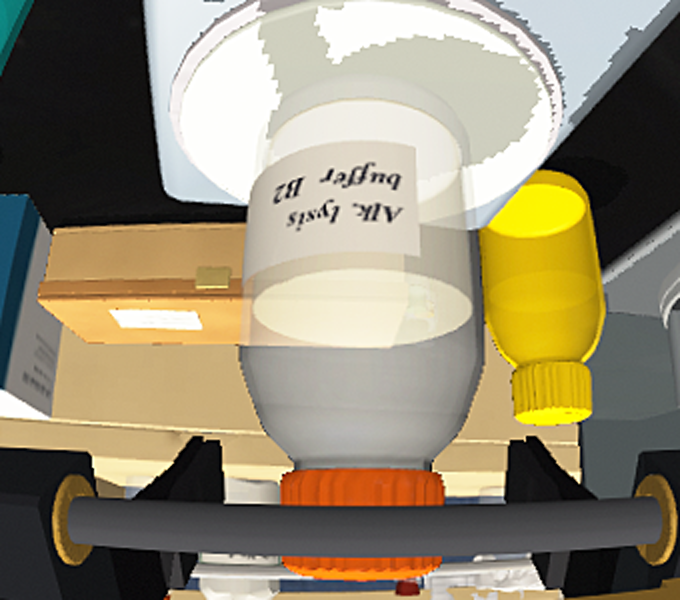

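View pics/scene18.png

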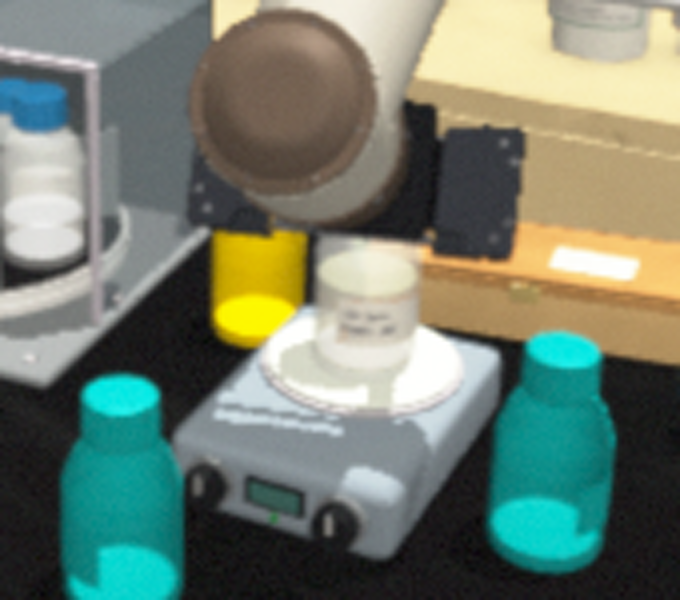

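The bottle is standing on the plate and the fingers are open. I'll back straight out along the tool axis.

jog_arm([
  [-1,0,0,-0.008,0,0,0],
  [-1,0,0,-0.02,0,0,0],
  [-1,0,0,-0.034,0,0,0],
  [-1,0,0,-0.048,0,0,0],
  [-1,0,0,-0.062,0,0,0],
  [-1,0,0,-0.076,0,0,0],
  [-1,0,0,-0.09,0,0,0],
  [-1,0,0,-0.105,0,0,0],
  [-1,0,0,-0.12,0,0,0],
  [-1,0,0,-0.12,0,0,0],
])

```text
time_s: 22.93
tcp_pos: [0.5141, -0.3142, 0.2338]
ee_rot: [[-0.483, -0.256, 0.838], [-0.133, 0.967, 0.219], [-0.866, -0.005, -0.501]]
wrist_force: [0.2, 0.0, 0.0]
gripper_width: 1.0
```

Run:
```python
from look import *
s=sense();print(s['tcp_pos'],s['gripper_width'],s['time_s'],s['wrist_force'])
for n in ("wrist","scene","top"):
    c=capture(n);np.savez(n+"19.npz",**{k:np.array(v) for k,v in c.items()});a=c["frame"][:,:,::-1]
    cv2.imwrite(f"pics/{n}19f.png",a)
    a={"wrist":a[0:300,80:420],"scene":a[150:300,230:400],"top":a[60:290,100:400]}[n]
    k={"wrist":2,"scene":4,"top":2.5}[n]
    cv2.imwrite(f"pics/{n}19.png",cv2.resize(a,None,fx=k,fy=k,interpolation=cv2.INTER_CUBIC))
```

```text
[ 0.5140738  -0.31419565  0.23381973] 1.000077021815351 22.9333 [0.23879772 0.01279605 0.04096748]
```

View pics/wrist19.png

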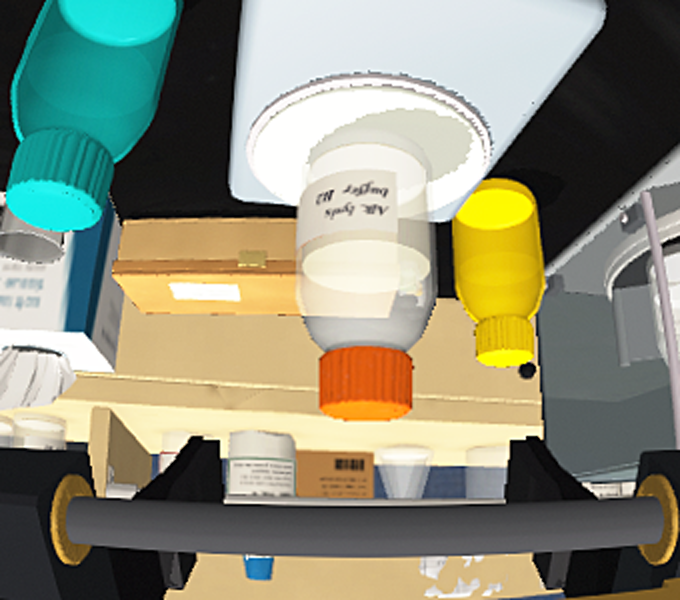

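View pics/scene19f.png

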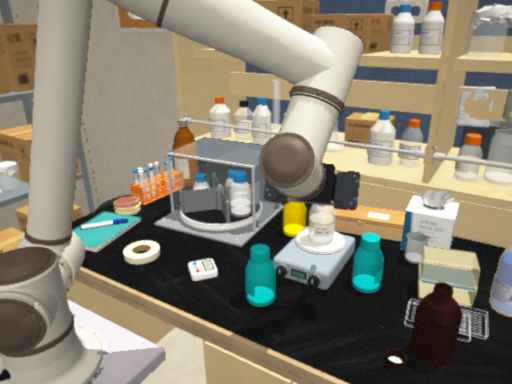

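View pics/top19.png

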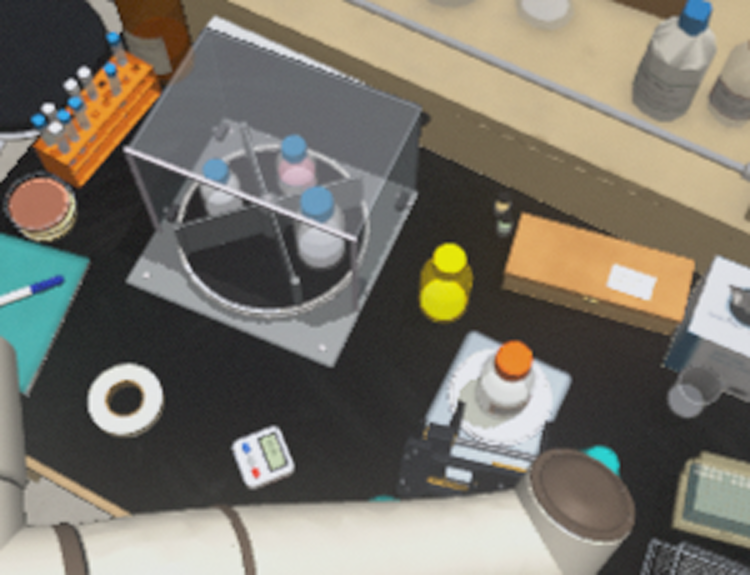

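Run:
```python
from plate import *
c=load("top19");P=onz(c,(514/2.5+100-.3,354/2.5+60-.3),.201)[0];print("top cap",P)
w=load("wrist19");th=np.linspace(0,6.28,80)
for x,y in ((.6,-.29),(.605,-.29),(.6,-.285)):
    o=[]
    for z,r in ((.201,.0215),(.066,.0345)):
        q=(wrist_proj(w,np.c_[x+r*np.cos(th),y+r*np.sin(th),np.full(80,z)])-[80,0])*2;o+=[q.min(0).round(),q.max(0).round()]
    print(x,y,*o)
q=(wrist_proj(w,np.c_[.6+.062*np.cos(th),-.2895+.062*np.sin(th),np.full(80,.066)])-[80,0])*2;print("plate",q.min(0),q.max(0))
t=load("top0");print("timer before/after",onz(t,(205.2,243),.02)[0].round(3),onz(c,(263/2.5+100-.3,456.5/2.5+60-.3),.02)[0].round(3))
```

```text
top cap [ 0.60284487 -0.28856805  0.201     ]
0.6 -0.29 [319. 406.] [413. 422.] [302. 124.] [431. 196.]
0.605 -0.29 [317. 408.] [409. 424.] [300. 130.] [428. 200.]
0.6 -0.285 [330. 406.] [423. 423.] [311. 126.] [440. 197.]
plate [251.18256356  87.46041558] [484.09129819 218.57379872]
timer before/after [ 0.396 -0.058  0.02 ] [ 0.397 -0.056  0.02 ]
```

The two views agree: the bottle axis is at about (0.601, -0.290) and the plate centre at about (0.600, -0.2895). The robot is clear of everything, so I'm handing the job in.

Run:
```python
from station import *
s=sense();print(s['time_s'],s['wrist_force'],s['joint_velocities']);print(finish_job())
```

```text
23.0833 [ 0.16541331  0.58798273 -0.17423344] [ 0.74631633  0.99239877  0.00145761 -0.02916865  0.11843043  0.03655947]
the job is handed in; nothing more can be done
None
```

I turned the carousel about 100° by pushing two posts in turn, until the orange-capped bottle stood at the middle of the open front. I gripped it by the cap with the tool leaned back 60°, lifted it out and carried it upright. I set it on the stirrer plate, opened the gripper, backed off and handed the job in at 23.1 s of the 70 s allowed. No verdict was reported.

**Last checks:**
- **Bottle on the plate:** it stands upright about 1–3 mm from the plate's centre. The wrist view puts its axis at (0.601, -0.290) and the top view at (0.603, -0.289), with the plate centre at (0.600, -0.2895).
- **Other objects:** the other three bottles stand in their compartments. The timer's measured position changed by no more than 2 mm, which is within measuring error. The tape looked unmoved, but I didn't measure it again.
- **Forces:** the wrist force was near zero after I backed off, and I saw no knock against the hood.

**What went wrong or disagreed:**
- **Scene camera:** its positions differed from the other two cameras by about 10 mm at the carousel and about 5 mm at the plate, so I relied on the top and wrist views.
- **Near a joint limit:** early on, joints 5 and 6 came within about 0.1° of their limits, without passing them in any reading. I re-planned with a different wrist configuration, which is why the lean was 60° rather than the suggested 30–40°.

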